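# Fasten the bag sealer's service cover

## Task

The service cover on top of the bag sealer is loose. Pick up the flat-bladed driver that lies on the table, first lay it in the empty sloping rest and let go of it there, so that you can take it again by the end of its handle; then use it to turn both slotted cover screws clockwise until they are fully home, with their slots running straight across the sealer. Finish with the driver laid back in the sloping rest, and do not touch the screws with the gripper or disturb the other things on the table.

Things in the scene. Friction and masses are not known exactly. Their poses are not given: they have to be found in the camera images.
- driver: driver lying flat: square black handle 26 x 26 x 105 mm, round steel shaft 10 mm thick, flat steel blade 26 mm wide, 4 thick, 15 long; 170 mm over all, about 0.14 kg. Origin on its axis at the handle's front face; x points along the axis to the blade (handle x = -105 to 0, shaft 0 to 50, blade end at 65 mm); y along the blade's width, z normal to the blade. Axis starts 13 mm above the table
- driver_tip (a point): middle of the driver's blade end, on the axis, 65 mm ahead of the driver's origin; axes as the driver's
- rest: sloping steel tool rest, fixed: base 120 x 85 mm, post, on it an open channel 34 mm wide inside, 48 mm long, walls 17 mm over its floor, sloping down at 45 degrees towards +x of its frame. Origin at the table under the seat, z up
- rest_seat (a point): seat, 85 mm above the table: the driver's origin lies here when the driver lies in the channel, blade down-slope, handle's front face on the end stop (which has a 16 mm gap, open upwards, for the shaft). The axis runs down 45 degrees to the rest's +x; floor 13 mm below the axis. Channel holds the first 42 mm of the handle; 63 mm stick out up-slope. Axes as the rest's. Lay the driver in from above
- sealer: bag sealer, fixed: low stainless housing 220 x 300 mm, top 64 mm above the table, black sealing bar along its rear (+x) edge to 82 mm, aluminium service cover along the front (-x) half of the top. Origin at the table under its centre, x to the rear, z up. Screws at x = -50, y = +85 and -85 mm
- screw_left_slot (a point): the left (+y in the sealer's frame) captive cover screw: round steel head 36 mm across with one straight slot 8 mm wide, 8 mm deep, open at both ends. This point is the centre of the slot's floor; the rim of the head is 8 mm above it. Its x axis runs along the slot (turns with the screw), z is up. About 68 mm above the table
- screw_right_slot (a point): the right (-y in the sealer's frame) captive cover screw: round steel head 36 mm across with one straight slot 8 mm wide, 8 mm deep, open at both ends. This point is the centre of the slot's floor; the rim of the head is 8 mm above it. Its x axis runs along the slot (turns with the screw), z is up. About 68 mm above the table
- screw_left (a joint): hinge of the left cover screw: turns clockwise seen from above as the value grows; 0 = slot runs fore-and-aft (along the sealer's x axis), 1.571 rad = home stop, slot runs across (along the sealer's y axis). Stays where it is left, light friction (about 0.06 N m)
- screw_right (a joint): hinge of the right cover screw: turns clockwise seen from above as the value grows; 0 = slot runs fore-and-aft (along the sealer's x axis), 1.571 rad = home stop, slot runs across (along the sealer's y axis). Stays where it is left, light friction (about 0.06 N m)
- jar: glass storage jar with a steel cap, 84 mm across, 130 mm tall; bystander
- spice_tin: small aluminium tin, 48 mm across, 45 mm tall, standing on top of the sealer; bystander
- mug: white mug, 80 mm across, 90 mm tall; bystander
- pepper_mill: dark turned wooden pepper mill, 54 mm across, 145 mm tall; bystander
- spoon: wooden spoon lying flat; bystander
- mushroom_1: pale mushroom standing on its stalk, 54 mm across, 55 mm tall; bystander
- mushroom_2: pale mushroom like the other; bystander
Things that resemble listed ones, but are neither listed nor needed, are in the scene too. There is more than one size of the driver; the one meant has the size given above.

How it is judged:
By the outcome, as a careful person would: the job done as asked, in the order asked, and still so for the second after the job is handed in, with the robot touching nothing.
It also fails if it takes over 72 s, if anything falls off the work surface, if the arm or the gripper's body presses on something with over 40 N, if the wrist force passes 120 N, or if a joint passes its speed limit or range.

## Robot

A 6-joint arm with a two-finger parallel gripper is mounted at the origin on the work surface. World frame = base frame: x ahead of the robot, y to its left, z up, the work surface at z = 0. Lengths are in m, angles in rad, forces in N, time in s.
With the tool pointing down it reaches from about 0.35 to 0.975 m from the base axis. Payload 4.9 kg.
Tool frame: the origin (TCP) lies midway between the tips of the shut fingers; the grasp point (between the pads) lies 19 mm behind it; z points along the fingers, y is the line along which they close (so a half turn about z gives the same grasp; the last joint's range is limited). The gripper opens to 85 mm and grips with 20 to 120 N. Pads are 22 mm wide; open, the fingers measure 114 mm over their backs; the gripper's body (76 mm by 85 mm) begins 54 mm behind the grasp point. The pads swing forward as they close: fully open they stand 13 mm farther back than shut.
Start: joints at [-1.379, 0.053, 1.613, -0, 1.476, -0.119], TCP at [0.191, -0.595, 0.231] pointing down, gripper open.
Joint ranges: [-3.01, 3.01], [-1.01, 2.22], [0.06, 2.58], [-1.02, 4.17], [0.09, 2.62], [-3.14, 3.14]. Speed limits (rad/s): [2.57, 2.57, 3.14, 3.14, 3.14, 3.14].

## Interface

Orientations are given as a rotation vector (axis times angle).
In Python, from workcell import state, snapshot, camera_info, job_done gives the robot as it stands.
- The arm moves only by the tool drive_tool, never from a script. Its arguments are lists of equal length, an entry for each row: "delta_pos": the shift along the tool's x, y, z in m, a list of three; "turn": the turn about the tool's z in rad; "jaw": the closure, from -1 (fully open) to 1 (shut). A call has 1 to 10 rows; each row is the pose to reach, as a shift and turn from the pose commanded when the call began, along the tool's axes at that moment; what a row does not reach only later rows make up. A row lasts 1/8 s, in which the tool goes at most 62.5 mm and 10.7 degrees, less where a joint would pass 70% of its speed; a pose out of reach is approached as far as the arm can. A call with a gripper value outside its range is refused whole. The fingers move at their own pace and stop on an object; "grip_force" is the grip in N (left out, the last holds). Time passes only in rows, so rows that repeat a pose let the fingers close. It gives the time, the measured TCP pose, the force, the opening and the grip force at its end, in the units of the state.
- state(): the state, without advancing time (a new reading comes with each control period).
- snapshot(name): name is "side" or "top"; returns the picture (420x560x3 uint8, red, green, blue); there is no depth.
- camera_info(name): a dict with "mtx" (3x3 intrinsics, pixels), "position" and "rotation" of the camera in the world. Camera axes: x right, y down, z forward; pixel columns grow to the right and rows downward; lengths in m; the calibration is good to about 2 mm. A picture is of the moment at which its call begins. camera_info takes no time and is no camera call.
- job_done(): hands the job in; it is judged then, once.
The state is a dict: "clock": time; "joint_positions": joint angles; "qd": joint speeds; "effort": joint torques, N m; "tcp_pos": TCP position; "orientation": TCP orientation; "force": force on the tool from outside, world axes, zero at the start; "ft_torque": the same for the moment, N m; "finger_gap": finger opening in m; "finger_force": force on a finger pad.
Only numpy, scipy, OpenCV 4.12 (cv2) and the standard library are available. Lean on these libraries where they do the work, as an engineer would, in place of code of your own. Each camera call takes 0.05 s, during which the arm holds its last target. There are 200 camera calls.

## Working session

There is one attempt and no reset: what is moved stays moved. The work goes in short steps, Python scripts to look and compute and a tool call to move; the robot and the scene stay as the last step left them, time stands still between calls to the robot, and variables do not carry over. Pictures are saved under pics/ and viewed, at most 10 in all, crops included, and the job is handed in when it is done.

Besides the shell and the picture viewer there is one more tool, called after "Call:" in YAML: its name, and indented under it one key for each argument. drive_tool: Moves the arm, as the interface text tells. Its arguments: {"type":"object","properties":{"delta_pos":{"type":"array","items":{"type":"array","items":{"type":"number"}}},"turn":{"type":"array","items":{"type":"number"}},"jaw":{"type":"array","items":{"type":"number"}},"grip_force":{"type":"number"}},"required":["delta_pos","turn","jaw"]}

```bash
mkdir -p pics; ls
python3 - <<'E'
from workcell import *
import cv2, numpy as np
for n in ("top","side"):
    im=snapshot(n); cv2.imwrite(f"pics/{n}0.png",im[:,:,::-1])
    c=camera_info(n); print(n,np.round(c["mtx"],1).tolist(),np.round(c["position"],3),np.round(c["rotation"],3).tolist())
s=state(); print({k:np.round(v,3).tolist() for k,v in s.items()})
E
```

```text
pics
top [[391.5, 0.0, 283.9], [0.0, 391.5, 211.0], [0.0, 0.0, 1.0]] [4.49e-01 1.00e-03 1.11e+00] [-2.174, 2.207, -0.027]
side [[493.5, 0.0, 276.0], [0.0, 493.5, 211.2], [0.0, 0.0, 1.0]] [ 0.285 -0.876  1.006] [-2.33, 0.285, -0.132]
{'clock': 0.1, 'joint_positions': [-1.379, 0.053, 1.614, 0.0, 1.476, -0.119], 'qd': [-0.001, 0.0, -0.004, 0.001, -0.003, -0.001], 'effort': [-0.0, -39.491, -37.136, -0.0, 0.004, -0.0], 'tcp_pos': [0.191, -0.595, 0.23], 'orientation': [-3.102, -0.486, 0.0], 'force': [-0.353, -1.093, -0.009], 'ft_torque': [0.013, 0.04, -0.045], 'finger_force': 0.0, 'finger_gap': 0.085}
```

View pics/top0.png

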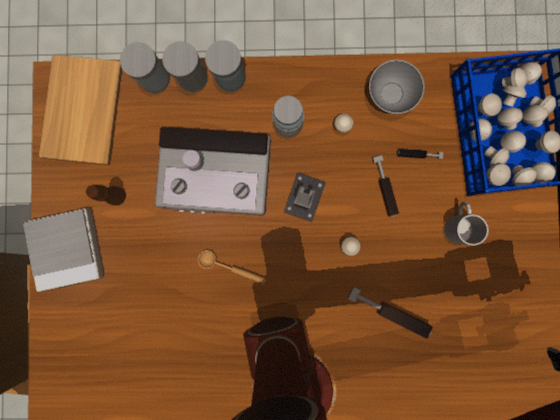

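View pics/side0.png

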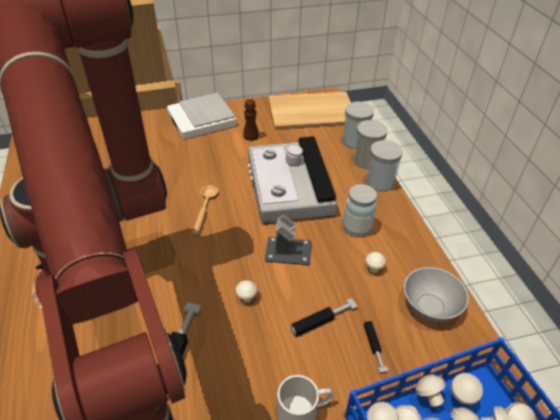

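Candidates for the driver, by pixel in the top view:
- (386,185): about 60 px long, or roughly 170 mm.
- (420,154): about 46 px, or roughly 130 mm, so too small.
- (390,313): about 88 px, or roughly 250 mm, so too large.

I choose (386,185). The close crops below check that choice.

```bash
cat > h.py <<'E'
import numpy as np, cv2
from scipy.spatial.transform import Rotation as R
from workcell import *
C={n:camera_info(n) for n in ("top","side")}
def rot(c):
    r=np.array(c["rotation"]); return r if r.shape==(3,3) else R.from_rotvec(r).as_matrix()
def ray(n,p):
    c=C[n]; d=rot(c)@np.linalg.inv(c["mtx"])@np.array([p[0],p[1],1.]); return np.array(c["position"]),d/np.linalg.norm(d)
def onz(n,p,z):
    o,d=ray(n,p); return o+d*(z-o[2])/d[2]
def tri(pt,ps):
    o1,d1=ray("top",pt); o2,d2=ray("side",ps)
    s=np.linalg.lstsq(np.c_[d1,-d2],o2-o1,rcond=None)[0]; a=o1+s[0]*d1;b=o2+s[1]*d2
    return (a+b)/2,np.linalg.norm(a-b)
def proj(n,X):
    c=C[n]; q=c["mtx"]@(rot(c).T@(np.asarray(X,float)-c["position"])); return q[:2]/q[2]
def crop(im,x0,y0,x1,y1,f,name):
    o=cv2.resize(im[y0:y1,x0:x1,::-1],None,fx=f,fy=f,interpolation=cv2.INTER_CUBIC)
    cv2.imwrite(f"pics/{name}.png",o)
E
python3 - <<'E'
from h import *
t=cv2.imread("pics/top0.png")[:,:,::-1]; s=cv2.imread("pics/side0.png")[:,:,::-1]
crop(t,150,115,415,225,3,"tc"); crop(s,235,130,405,345,2.75,"sc")
for a,b in (((378,156),(392,214)),((397,153),(443,155)),((352,292),(431,332))):
    print(np.linalg.norm(onz("top",a,.015)-onz("top",b,.015)))
E
```

```text
0.16700753193634468
0.12805327240253517
0.24103352673558762
```

View pics/tc.png

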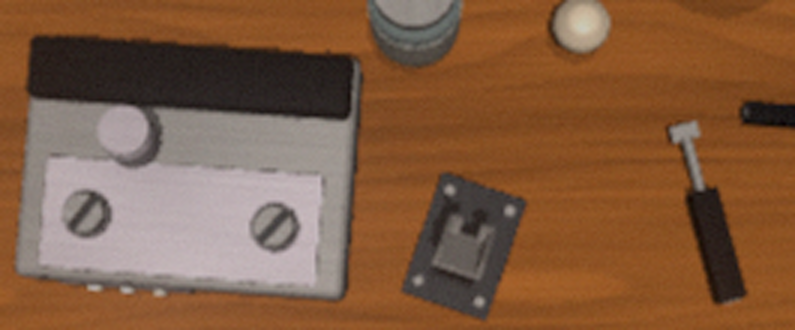

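View pics/sc.png

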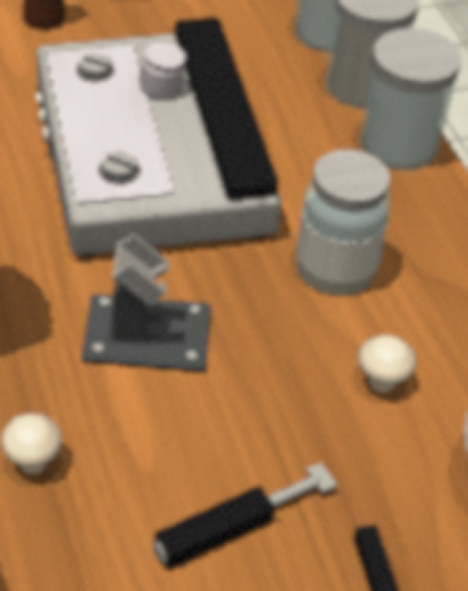

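The top crop confirms the choice. The mid-size driver has its blade at about (378,158) and its handle from (386,178) to (393,213). The empty rest is centred near (304,197), with its notched low end towards +x. The screws are at (179,186) and (241,190), both with diagonal slots. Next I measure these numerically and enlarge the rest.

Run:
```python
from h import *
t=cv2.imread("pics/top0.png")[:,:,::-1]; s=cv2.imread("pics/side0.png")[:,:,::-1]
def blob(im,x0,y0,x1,y1,f):
    r=im[y0:y1,x0:x1].astype(int); m=f(r).astype(np.uint8)
    c=max(cv2.findContours(m,cv2.RETR_EXTERNAL,cv2.CHAIN_APPROX_NONE)[0],key=cv2.contourArea)+np.array([x0,y0])
    return c
dark=lambda r:(r.max(2)<60)
H={}
for n,im,b in (("top",t,(370,150,402,222)),("side",s,(285,298,345,340))):
    c=blob(im,*b,dark); rc=cv2.minAreaRect(c); print(n,"handle",rc); H[n]=rc[0]
print("handle ctr",tri(H["top"],H["side"]))
gray=lambda r:(r.min(2)>95)&(r.max(2)-r.min(2)<40)
for n,im,b in (("top",t,(370,150,392,172)),("side",s,(325,294,362,318))):
    c=blob(im,*b,gray); print(n,"blade/shaft",cv2.minAreaRect(c),cv2.boundingRect(c))
# screws: head = darker than the cover
for n,im,bs in (("top",t,((168,174,190,198),(229,178,254,202))),("side",s,((260,146,280,162),(268,180,290,200)))):
    for b in bs:
        c=blob(im,*b,lambda r:r.mean(2)<165); e=cv2.fitEllipse(c)
        r=im[b[1]:b[3],b[0]:b[2]].mean(2); yy,xx=np.mgrid[b[1]:b[3],b[0]:b[2]]
        k=np.hypot(xx-e[0][0],yy-e[0][1])<(5.0 if n=="top" else 4)
        w=np.clip(np.percentile(r[k],50)-r[k],0,None); P=np.c_[xx[k],yy[k]]; mu=(P*w[:,None]).sum(0)/w.sum()
        M=np.cov(P.T,aweights=w); v=np.linalg.eigh(M)[1][:,1]
        print(n,"screw",np.round(e[0],2),np.round(e[1],1),"slot mid",mu.round(2),"dir",v.round(3),np.linalg.eigvalsh(M).round(2))
a=cv2.resize(t[168:226,283:327,::-1],None,fx=9,fy=9,interpolation=cv2.INTER_CUBIC)
b=cv2.resize(s[206:270,262:316,::-1],None,fx=7,fy=7,interpolation=cv2.INTER_CUBIC)
o=np.zeros((522,a.shape[1]+b.shape[1],3),np.uint8); o[:a.shape[0],:a.shape[1]]=a; o[:b.shape[0],a.shape[1]:]=b; print(o.shape)
cv2.imwrite("pics/rest.png",o)
```

```text
top handle ((388.0171203613281, 196.16189575195312), (37.36308288574219, 10.54516887664795), 74.47589111328125)
side handle ((313.0959167480469, 321.4109191894531), (12.910653114318848, 42.373416900634766), 65.55604553222656)
handle ctr (array([ 0.53493756, -0.27128015,  0.01441621]), np.float64(0.0017448129130326953))
top blade/shaft ((379.3500061035156, 163.5500030517578), (15.811387062072754, 8.538147926330566), 71.56504821777344) (373, 155, 10, 17)
side blade/shaft ((344.576904296875, 308.1153869628906), (9.707253456115723, 22.46535873413086), 56.3099365234375) (333, 299, 24, 14)
top screw [178.55 185.92] [16.4 17. ] slot mid [177.67 185.17] dir [-0.612  0.791] [2.37 6.99]
top screw [241.15 190.29] [16.3 16.8] slot mid [240.63 189.98] dir [-0.669  0.744] [0.74 8.42]
side screw [269.41 155.14] [ 7.9 12.3] slot mid [269.48 156.83] dir [-0.994  0.113] [0.79 5.22]
side screw [278.04 191.75] [ 8.9 13.9] slot mid [278.25 193.87] dir [-0.99  0.14] [1.36 4.3 ]
(522, 774, 3)
```

View pics/rest.png

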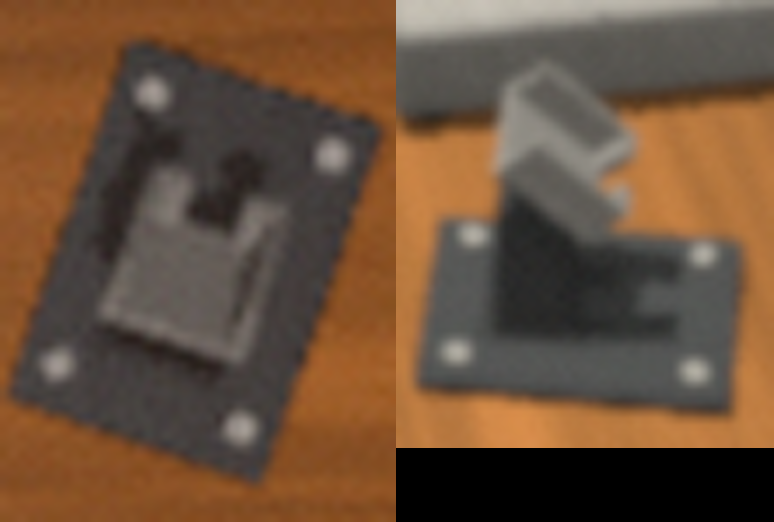

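The enlargement shows the four base bolts clearly in both views. The channel's high floor edge runs from (100,318) to (238,362) in the left panel, and from (504,95) to (497,172) in the right panel. The notch faces the low (+x) end.

Run:
```python
from h import *
T=lambda p:((p[0]+.5)/9-.5+283,(p[1]+.5)/9-.5+168)
S=lambda p:((p[0]-396+.5)/7-.5+262,(p[1]+.5)/7-.5+206)
B=[]
for a,b in (((152,92),(702,254)),((332,156),(694,372)),((240,428),(457,352)),((58,364),(473,235))):
    X,e=tri(T(a),S(b)); B.append(X); print("bolt",X.round(4),round(e,4))
B=np.array(B); c=B.mean(0); d=(B[0]+B[1]-B[2]-B[3]); yaw=np.arctan2(d[1],d[0]); print("base ctr",c,"yaw",yaw, "len",np.linalg.norm(d)/2)
ux=np.array([np.cos(yaw),np.sin(yaw)]); uy=np.array([-ux[1],ux[0]])
def loc(X): return (X[:2]-c[:2])@ux,(X[:2]-c[:2])@uy,X[2]
for nm,a,b in (("floorhi +y",(100,318),(504,95)),("floorhi -y",(238,362),(497,172))):
    X,e=tri(T(a),S(b)); print(nm,X.round(4),round(e,4),np.round(loc(X),4))
for p in ((148,172),(287,205),(182,225),(238,242)):
    for z in(.07,.085,.095): print(p,z,np.round(loc(onz("top",T(p),z)),4))
# driver
from math import atan2
a=np.deg2rad(74.476); cc=np.array((388.017,196.16)); u=np.array([np.cos(a),np.sin(a)])
for q in (cc-u*18.68,cc+u*18.68,(379.35,163.55)): print("drv",onz("top",q,.02).round(4))
print("blade end pt",onz("top",(377.5,155.5),.013).round(4))
# sealer screws
A,e1=tri((178.55,185.92),(269.41,155.14)); D,e2=tri((241.15,190.29),(278.04,191.75)); print("screw L",A.round(4),e1,"R",D.round(4),e2,np.linalg.norm(A-D))
for q in((178.55,185.92),(241.15,190.29)): print(onz("top",q,.075).round(4))
w=(A-D)[:2]; print("sealer yaw",np.arctan2(w[1],w[0])-np.pi/2)
for q,v in (((178.55,185.92),(-.612,.791)),((241.15,190.29),(-.669,.744))):
    d=onz("top",np.add(q,np.multiply(v,5)),.076)-onz("top",q,.076); print("slot dir deg",np.degrees(np.arctan2(d[1],d[0])))
```

```text
bolt [ 0.5901 -0.0248  0.0128] 0.0002
bolt [ 0.5697 -0.0808  0.0123] 0.0013
bolt [ 0.4854 -0.0506  0.013 ] 0.0017
bolt [0.5058 0.0058 0.013 ] 0.001
base ctr [ 0.53776599 -0.03757171  0.0127614 ] yaw -0.34580525238485743 len 0.0896449139178091
floorhi +y [ 0.5143 -0.0068  0.1007] 0.0008 [-0.0325  0.021   0.1007]
floorhi -y [ 0.5013 -0.0461  0.1029] 0.0016 [-0.0314 -0.0204  0.1029]
(148, 172) 0.07 [0.0146 0.022  0.07  ]
(148, 172) 0.085 [0.013  0.0217 0.085 ]
(148, 172) 0.095 [0.0119 0.0216 0.095 ]
(287, 205) 0.07 [ 0.0186 -0.0201  0.07  ]
(287, 205) 0.085 [ 0.017  -0.0197  0.085 ]
(287, 205) 0.095 [ 0.0159 -0.0195  0.095 ]
(182, 225) 0.07 [0.0029 0.0073 0.07  ]
(182, 225) 0.085 [0.0015 0.0073 0.085 ]
(182, 225) 0.095 [0.0006 0.0073 0.095 ]
(238, 242) 0.07 [ 0.0035 -0.0099  0.07  ]
(238, 242) 0.085 [ 0.0021 -0.0097  0.085 ]
(238, 242) 0.095 [ 0.0011 -0.0096  0.095 ]
drv [ 0.5841 -0.2571  0.02  ]
drv [ 0.4834 -0.2822  0.02  ]
drv [ 0.6252 -0.248   0.02  ]
blade end pt [ 0.6492 -0.245   0.013 ]
screw L [0.5679 0.3017 0.0662] 0.002396262813471517 R [0.5529 0.1333 0.065 ] 0.0013744392487830405 0.16910801557197233
[0.5657 0.2994 0.075 ]
[0.5513 0.1321 0.075 ]
sealer yaw -0.08843314152591208
slot dir deg 141.775748997491
slot dir deg 137.33989827084932
```

```bash
cat >> h.py <<'E'
def yawof(s): 
    x=R.from_rotvec(s["orientation"]).as_matrix()[:,0]; return np.arctan2(x[1],x[0])
def go(x,y,z,yawdeg):
    "delta_pos and turn in tool axes from the present pose"
    s=state(); p=np.array(s["tcp_pos"]); M=R.from_rotvec(s["orientation"]).as_matrix()
    t=-(np.radians(yawdeg)-yawof(s)); t=(t+np.pi)%(2*np.pi)-np.pi
    print("->",np.round(M.T@(np.array([x,y,z])-p),4).tolist(),"turn",round(t,4))
def st():
    s=state(); print("clk",s["clock"],"tcp",np.round(s["tcp_pos"],4),"yaw",round(np.degrees(yawof(s)),2),"F",np.round(s["force"],1),"T",np.round(s["ft_torque"],3),"gap",round(s["finger_gap"],4),"q6",round(s["joint_positions"][5],2))
E
python3 - <<'E'
from h import *
st(); go(.5026,-.2782,.10,14.0)
E
```

```text
clk 0.1 tcp [ 0.191  -0.5945  0.2302] yaw 17.81 F [-0.4 -1.1 -0. ] T [ 0.013  0.04  -0.045] gap 0.0855 q6 -0.12
-> [0.3933, -0.2056, 0.1307] turn 0.0664
```

Call:
drive_tool:
  delta_pos:
    - [0.393,-0.206,0.0]
    - [0.393,-0.206,0.0]
    - [0.393,-0.206,0.0]
    - [0.393,-0.206,0.0]
    - [0.393,-0.206,0.0]
    - [0.393,-0.206,0.0]
    - [0.393,-0.206,0.05]
    - [0.393,-0.206,0.1]
    - [0.393,-0.206,0.131]
    - [0.393,-0.206,0.131]
  turn: [0.066,0.066,0.066,0.066,0.066,0.066,0.066,0.066,0.066,0.066]
  jaw: [-0.3,-0.3,-0.3,-0.3,-0.3,-0.3,-0.3,-0.3,-0.3,-0.3]
  grip_force: 20

```text
clock: 1.35
tcp_pos: [0.4999, -0.2765, 0.0961]
orientation: [-3.112, -0.384, 0.01]
force: [0.2, 0.5, 0.4]
finger_gap: 0.0556
finger_force: 0.0
```

Run:
```python
from h import *
st(); go(.5026,-.2782,.003,14.0)
```

```text
clk 1.35 tcp [ 0.4999 -0.2765  0.0961] yaw 14.07 F [0.2 0.5 0.4] T [ 0.065 -0.06   0.048] gap 0.0556 q6 0.69
-> [0.0027, 0.0029, 0.093] turn 0.0012
```

Call:
drive_tool:
  delta_pos:
    - [0.001,0.001,0.04]
    - [0.001,0.001,0.08]
    - [0.001,0.001,0.093]
    - [0.001,0.001,0.093]
    - [0.001,0.001,0.093]
    - [0.001,0.001,0.093]
    - [0.001,0.001,0.093]
    - [0.001,0.001,0.093]
  turn: [0,0,0,0,0,0,0,0]
  jaw: [-0.3,-0.3,-0.3,-0.3,1,1,1,1]
  grip_force: 20

```text
clock: 2.35
tcp_pos: [0.505, -0.2806, 0.0097]
orientation: [3.115, 0.383, 0.004]
force: [-0.5, 1.0, 6.9]
finger_gap: 0.0255
finger_force: 20.9
```

Run:
```python
from h import *
st()
```

```text
clk 2.35 tcp [ 0.505  -0.2806  0.0097] yaw 14.03 F [-0.5  1.   6.9] T [-0.009  0.125 -0.048] gap 0.0255 q6 0.69
```

Call:
drive_tool:
  delta_pos:
    - [0,0,-0.02]
    - [0,0,-0.04]
    - [0,0,-0.06]
    - [0,0,-0.06]
    - [0,0,-0.06]
  turn: [0,0,0,0,0]
  jaw: [1,1,1,1,1]

```text
clock: 2.98
tcp_pos: [0.5032, -0.2792, 0.0671]
orientation: [-3.118, -0.384, 0.001]
force: [-0.6, -0.0, -2.0]
finger_gap: 0.0256
finger_force: 20.0
```

Run:
```python
from h import *
st(); im=snapshot("side"); crop(im,240,200,440,350,4,"s1")
```

```text
clk 2.975 tcp [ 0.5032 -0.2792  0.0671] yaw 14.03 F [-0.6 -0.  -2. ] T [ 0.01   0.13  -0.038] gap 0.0256 q6 0.69
```

View pics/s1.png

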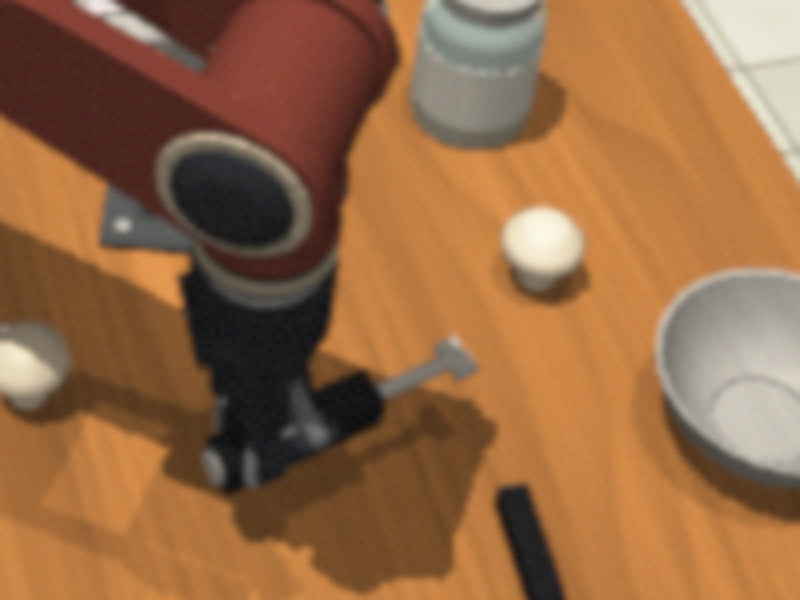

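The driver is held level and has not sagged in the grip. To tilt it, I will regrasp about 17 mm further forward. Then I'll press the exposed rear of the handle on the rest's high edge, pointing away from the channel, so that it pivots blade-down between the pads.

Call:
drive_tool:
  delta_pos:
    - [0,0,0.03]
    - [0,0,0.058]
    - [0,0,0.058]
    - [0,0,0.058]
    - [0,0,0.058]
    - [0.017,0,0.058]
    - [0.017,0,0.058]
    - [0.017,0,0.058]
    - [0.017,0,0.058]
    - [0.017,0,0.058]
  turn: [0,0,0,0,0,0,0,0,0,0]
  jaw: [1,1,1,-0.3,-0.3,-0.3,-0.3,1,1,1]
  grip_force: 20

```text
clock: 4.28
tcp_pos: [0.52, -0.2753, 0.0094]
orientation: [3.118, 0.383, 0.0]
force: [1.0, 0.2, 1.5]
finger_gap: 0.0261
finger_force: 20.8
```

Call:
drive_tool:
  delta_pos:
    - [0,0,-0.06]
    - [0,0,-0.12]
    - [0,0,-0.16]
    - [0,0,-0.18]
    - [0,0,-0.2]
    - [0,0,-0.2]
    - [0,0,-0.2]
  turn: [0,0,0,-0.15,-0.3,-0.45,-0.6]
  jaw: [1,1,1,1,1,1,1]

```text
clock: 5.15
tcp_pos: [0.5196, -0.2753, 0.209]
orientation: [-2.862, -1.295, 0.001]
force: [0.0, 0.1, -0.2]
finger_gap: 0.0257
finger_force: 20.4
```

Run:
```python
from h import *
st(); go(.4804,-.0169,.17,160.2)
```

```text
clk 5.15 tcp [ 0.5196 -0.2753  0.209 ] yaw 48.67 F [ 0.   0.1 -0.2] T [-0.05   0.039 -0.004] gap 0.0257 q6 0.11
-> [0.1682, -0.2, 0.0391] turn -1.9465
```

Call:
drive_tool:
  delta_pos:
    - [0.168,-0.2,0]
    - [0.168,-0.2,0]
    - [0.168,-0.2,0]
    - [0.168,-0.2,0]
    - [0.168,-0.2,0]
    - [0.168,-0.2,0]
    - [0.168,-0.2,0]
    - [0.168,-0.2,0]
    - [0.168,-0.2,0]
    - [0.168,-0.2,0]
  turn: [-0.18,-0.36,-0.54,-0.72,-0.9,-1.08,-1.26,-1.44,-1.62,-1.8]
  jaw: [1,1,1,1,1,1,1,1,1,1]

```text
clock: 6.4
tcp_pos: [0.4814, -0.017, 0.2086]
orientation: [-0.763, -3.046, 0.0]
force: [-0.1, -0.0, -0.7]
finger_gap: 0.0253
finger_force: 20.6
```

Run:
```python
from h import *
st(); go(.4804,-.0169,.135,160.2)
```

```text
clk 6.4 tcp [ 0.4814 -0.017   0.2086] yaw 151.86 F [-0.1 -0.  -0.7] T [-0.071 -0.043  0.01 ] gap 0.0253 q6 -1.27
-> [0.0009, -0.0004, 0.0736] turn -0.1455
```

Move just above the edge and look from both cameras.

Call:
drive_tool:
  delta_pos:
    - [0.001,0,0.04]
    - [0.001,0,0.08]
    - [0.001,0,0.083]
    - [0.001,0,0.083]
  turn: [-0.146,-0.146,-0.146,-0.146]
  jaw: [1,1,1,1]

```text
clock: 6.9
tcp_pos: [0.4814, -0.0166, 0.1271]
orientation: [0.548, 3.093, -0.0]
force: [0.7, -0.9, -1.1]
finger_gap: 0.026
finger_force: 20.6
```

Run:
```python
from h import *
st(); s=snapshot("side"); t=snapshot("top")
a=cv2.resize(s[180:290,215:325,::-1],None,fx=3.6,fy=3.6,interpolation=cv2.INTER_CUBIC)
b=cv2.resize(t[150:260,250:360,::-1],None,fx=3.6,fy=3.6,interpolation=cv2.INTER_CUBIC)
cv2.imwrite("pics/p2.png",np.hstack([a,b])); cv2.imwrite("pics/s_full2.png",s[:,:,::-1])
```

```text
clk 6.9 tcp [ 0.4814 -0.0166  0.1271] yaw 159.89 F [ 0.7 -0.9 -1.1] T [-0.054 -0.051  0.009] gap 0.026 q6 -1.41
```

View pics/p2.png

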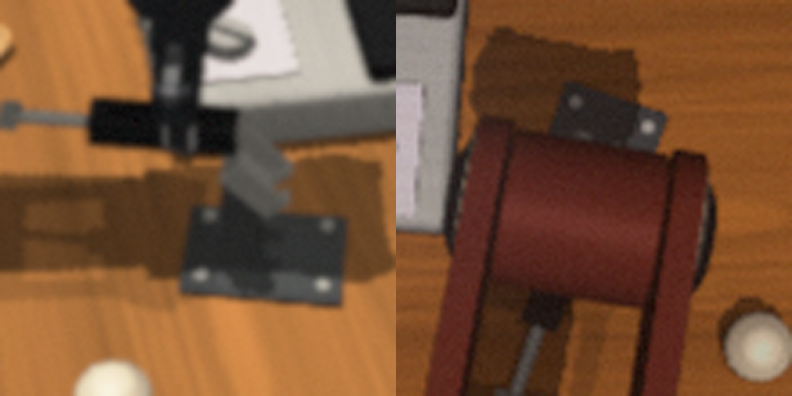

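The side panel shows the handle's rear end at about (238,130), just above the rest's high edge at about (240,140), with the blade pointing away. I'll move back 4 mm and press down in small steps.

Call:
drive_tool:
  delta_pos:
    - [-0.004,0,0.0]
    - [-0.004,0,0.006]
    - [-0.004,0,0.012]
    - [-0.004,0,0.016]
    - [-0.004,0,0.02]
    - [-0.004,0,0.02]
  turn: [0,0,0,0,0,0]
  jaw: [1,1,1,1,1,1]

```text
clock: 7.75
tcp_pos: [0.4839, -0.0173, 0.1064]
orientation: [-0.547, -3.09, -0.001]
force: [-5.9, 2.1, 5.6]
finger_gap: 0.0255
finger_force: 23.0
```

```bash
cat >> h.py <<'E'
def dark(n,b,thr=60):
    im=snapshot(n); x0,y0,x1,y1=b; m=(im[y0:y1,x0:x1].max(2)<thr).astype(np.uint8)
    c=max(cv2.findContours(m,cv2.RETR_EXTERNAL,cv2.CHAIN_APPROX_NONE)[0],key=cv2.contourArea)+np.array([x0,y0]); return im,c
E
python3 - <<'E'
from h import *
st(); s=snapshot("side"); cv2.imwrite("pics/s3.png",s[:,:,::-1])
# shaft direction in the side view: light grey pixels left of the handle
r=s[195:290,205:245].astype(int); m=(r.max(2)-r.min(2)<22)&(r.min(2)>75)
yx=np.argwhere(m); print(len(yx), yx.mean(0)+[195,205], yx.min(0)+[195,205], yx.max(0)+[195,205])
E
```

```text
clk 7.75 tcp [ 0.4839 -0.0173  0.1064] yaw 159.91 F [-5.9  2.1  5.6] T [0.232 0.767 0.021] gap 0.0255 q6 -1.41
48 [223.4375 226.6875] [222 219] [226 239]
```

Call:
drive_tool:
  delta_pos:
    - [0,0,0.004]
    - [0,0,0.008]
    - [0,0,0.012]
    - [0,0,0.015]
    - [0,0,0.015]
  turn: [0,0,0,0,0]
  jaw: [1,1,1,1,1]

```text
clock: 8.43
tcp_pos: [0.4841, -0.0174, 0.0918]
orientation: [-0.547, -3.091, -0.001]
force: [-5.3, 2.9, 7.4]
finger_gap: 0.0256
finger_force: 29.0
```

Run:
```python
from h import *
st(); s=snapshot("side"); crop(s,190,170,340,290,5,"s4")
```

```text
clk 8.425 tcp [ 0.4841 -0.0174  0.0918] yaw 159.91 F [-5.3  2.9  7.4] T [0.229 0.732 0.021] gap 0.0256 q6 -1.41
```

View pics/s4.png

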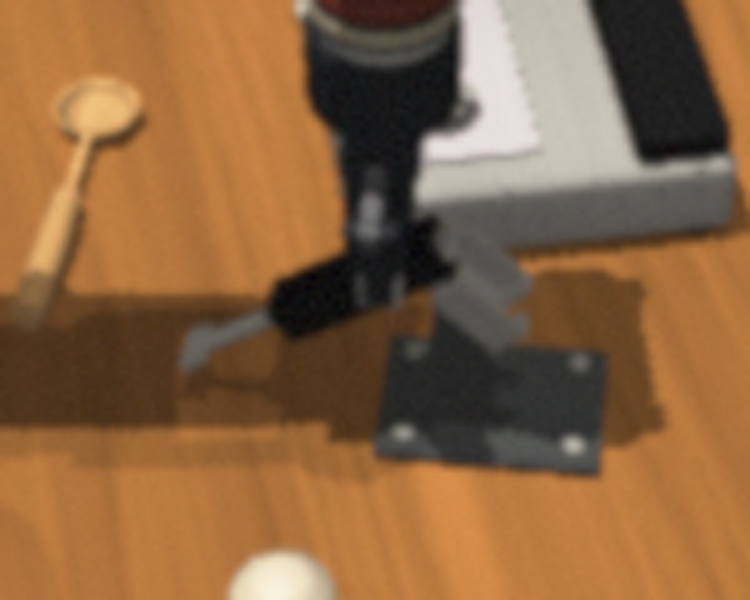

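The driver is pivoting blade-down: tip at about (227,243) in the side view, handle rear on the rest's edge. Next I compute the tilt.

```bash
cat >> h.py <<'E'
def onplane(n,p,P,yaw):
    "ray meets the vertical plane through P with heading yaw; returns (along heading, height) and point"
    o,d=ray(n,p); nn=np.array([-np.sin(yaw),np.cos(yaw),0]); X=o+d*(((np.array(P)-o)@nn)/(d@nn))
    return (X-P)[:2]@[np.cos(yaw),np.sin(yaw)],X[2],X
E
python3 - <<'E'
from h import *
s=state(); P=np.array(s["tcp_pos"]); y=yawof(s)
f=lambda p:((p[0]+.5)/5-.5+190,(p[1]+.5)/5-.5+170)
for p in ((188,360),(240,325),(272,312)): print(p,np.round(onplane("side",f(p),P,y)[:2],4))
E
```

```text
(188, 360) [0.1066 0.0206]
(240, 325) [0.0769 0.0517]
(272, 312) [0.0593 0.0638]
```

Call:
drive_tool:
  delta_pos:
    - [0,0,0.0]
    - [0,0,0.0]
    - [0,0,-0.02]
    - [0,0,-0.07]
    - [0,0,-0.12]
    - [0,0,-0.17]
    - [0,0,-0.17]
    - [0,0,-0.17]
    - [0,0,-0.17]
    - [0,0,-0.17]
  turn: [0,0,0,0,0,0,0.18,0.36,0.54,0.72]
  jaw: [1,1,1,1,1,1,1,1,1,1]
  grip_force: 60

```text
clock: 9.72
tcp_pos: [0.4846, -0.0178, 0.2606]
orientation: [-1.61, -2.696, 0.001]
force: [0.3, 0.3, -2.2]
finger_gap: 0.0248
finger_force: 61.5
```

Call:
drive_tool:
  delta_pos:
    - [0,0,0]
    - [0,0,0]
    - [0,0,0]
    - [0,0,0]
    - [0,0,0]
    - [0,0,0]
    - [0,0,0]
    - [0,0,0]
    - [0,0,0]
    - [0,0,0]
  turn: [0.18,0.36,0.54,0.72,0.9,1.08,1.26,1.44,1.62,1.8]
  jaw: [1,1,1,1,1,1,1,1,1,1]

```text
clock: 10.98
tcp_pos: [0.4845, -0.0178, 0.2605]
orientation: [-3.114, -0.415, 0.002]
force: [0.3, 0.9, -0.6]
finger_gap: 0.025
finger_force: 61.5
```

Run:
```python
from h import *
st(); go(.4874,-.0195,.18,-19.8)
```

```text
clk 10.975 tcp [ 0.4845 -0.0178  0.2605] yaw 15.18 F [ 0.3  0.9 -0.6] T [ 0.028  0.046 -0.016] gap 0.025 q6 1.12
-> [0.0024, 0.0024, 0.0805] turn 0.6104
```

Call:
drive_tool:
  delta_pos:
    - [0.002,0.002,0.0]
    - [0.002,0.002,0.0]
    - [0.002,0.002,0.0]
    - [0.002,0.002,0.0]
    - [0.002,0.002,0.05]
    - [0.002,0.002,0.08]
    - [0.002,0.002,0.08]
    - [0.002,0.002,0.08]
  turn: [0.18,0.36,0.54,0.61,0.61,0.61,0.61,0.61]
  jaw: [1,1,1,1,1,1,1,1]

```text
clock: 11.98
tcp_pos: [0.488, -0.0193, 0.1825]
orientation: [-3.097, 0.53, -0.002]
force: [-1.0, -0.3, -1.6]
finger_gap: 0.0247
finger_force: 61.5
```

Run:
```python
from h import *
st(); s=snapshot("side"); t=snapshot("top")
a=cv2.resize(s[165:275,240:350,::-1],None,fx=3.6,fy=3.6,interpolation=cv2.INTER_CUBIC)
b=cv2.resize(t[140:250,255:365,::-1],None,fx=3.6,fy=3.6,interpolation=cv2.INTER_CUBIC)
cv2.imwrite("pics/p5.png",np.hstack([a,b]))
```

```text
clk 11.975 tcp [ 0.488  -0.0193  0.1825] yaw -19.44 F [-1.  -0.3 -1.6] T [ 0.     0.036 -0.013] gap 0.0247 q6 1.72
```

View pics/p5.png

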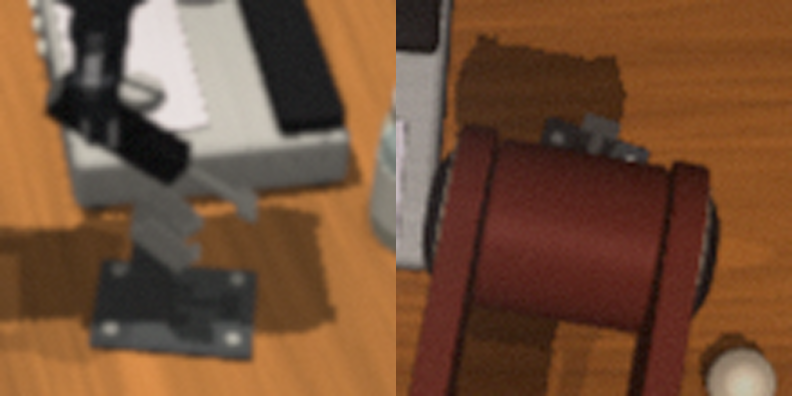

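In the side panel the tilted driver lies parallel to the channel above it, with its tip at about (309,224). In the top panel the blade is at about (312,175), in line with the notch. I check the lateral offset numerically.

```bash
cat >> h.py <<'E'
RC=np.array([.53777,-.03757]); RY=-.3458; RX=np.array([np.cos(RY),np.sin(RY)]); RU=np.array([-RX[1],RX[0]])
def loc(X): X=np.asarray(X); return np.round([(X[:2]-RC)@RX,(X[:2]-RC)@RU,X[2]],4)
E
python3 - <<'E'
from h import *
f=lambda p,o:((p[0]+.5)/3.6-.5+o[0],(p[1]+.5)/3.6-.5+o[1])
X,e=tri(f((603-396,122),(255,140)),f((250,210),(240,165))); print(X,e,loc(X))
t=cv2.imread("pics/p5.png")[:,396:,::-1].astype(int); r=t[100:150,170:235]; m=(r.max(2)-r.min(2)<25)&(r.min(2)>88)
yx=np.argwhere(m); print(len(yx),yx.min(0)+[100,170],yx.max(0)+[100,170],yx.mean(0)+[100,170])
q=yx.mean(0)+[100,170]; print(loc(onz("top",f((q[1],q[0]),(255,140)),.113)))
print("tcp",loc(state()["tcp_pos"]))
E
```

```text
[ 0.58646162 -0.05472672  0.11686948] 0.0011449614644542586 [0.0516 0.0004 0.1169]Traceback (most recent call last):
  File "<stdin>", line 5, in <module>
    return umr_minimum(a, axis, None, out, keepdims, initial, where)
ValueError: zero-size array to reduction operation minimum which has no identity
```

Call:
drive_tool:
  delta_pos:
    - [0,0,0.03]
    - [0,0,0.055]
    - [0,0,0.062]
    - [0,0,0.064]
    - [0,0,0.066]
    - [0,0,0.066]
  turn: [0.006,0.006,0.006,0.006,0.006,0.006]
  jaw: [1,1,1,1,1,1]

```text
clock: 12.82
tcp_pos: [0.493, -0.0205, 0.1222]
orientation: [3.094, -0.539, 0.023]
force: [1.7, -0.7, 10.9]
finger_gap: 0.0252
finger_force: 63.8
```

Run:
```python
from h import *
st(); print(loc(state()["tcp_pos"]))
```

```text
clk 12.825 tcp [ 0.493  -0.0205  0.1222] yaw -19.78 F [ 1.7 -0.7 10.9] T [-0.278 -0.554 -0.023] gap 0.0252 q6 1.72
[-0.0479  0.0008  0.1222]
```

Run:
```python
from h import *
W=lambda x,y,z: np.r_[RC+x*RX+y*RU,z]
print("expected px if seated: tip",proj("side",W(.0545,0,.039)).round(1),"front",proj("side",W(.0085,0,.085)).round(1),"; tip by estimate",proj("side",W(.0577,0,.054)).round(1))
s=snapshot("side"); cv2.imwrite("pics/s6.png",s[:,:,::-1])
r=s[215:270,275:330].astype(int); m=((r.max(2)-r.min(2)<30)&(r.min(2)>70))
for k in range(0,55): print(215+k,"".join("%3d"%(v//2) if g else "  ." for v,g in zip(r[k].mean(1).astype(int)[10:50],m[k][10:50])))
```

```text
expected px if seated: tip [308.8 243.8] front [291.9 230.4] ; tip by estimate [310.3 240.1]
215   .  . 37 39 41 42 41 41 41 42 42 41 43 41 42 42 42 42 42 42 42 42 41 42 42 41 42 42 41 42 42 41 41 40 40 39 39 38 39  .
216   .  .  .  .  . 38 39 41 41 42 42 42 42 41 42 41 40 41 41 41 41 41 41 40 40 39 39 39  .  .  .  .  .  .  .  .  .  .  .  .
217   .  .  .  .  .  .  . 38 39 40 40 40 41 40 39 40 39 39  .  .  .  .  .  .  .  .  .  .  .  .  .  .  .  .  .  .  .  .  .  .
218   .  .  .  .  .  .  .  .  .  .  .  .  .  .  .  .  .  .  .  .  .  .  .  .  .  .  .  .  .  .  .  .  .  .  .  .  .  .  .  .
219   .  .  .  .  .  .  .  .  .  .  .  .  .  .  .  .  .  .  .  .  .  .  .  .  .  .  .  .  .  .  .  .  .  .  .  .  .  .  .  .
220   .  .  .  .  .  .  .  .  .  .  .  .  .  .  .  .  .  .  .  .  .  .  .  .  .  .  .  .  .  .  .  .  .  .  .  .  .  .  .  .
221   .  .  .  .  .  .  .  .  .  .  .  .  .  .  .  .  .  .  .  .  .  .  .  .  .  .  .  .  .  .  .  .  .  .  .  .  .  .  .  .
222   .  .  .  .  .  .  .  .  .  .  .  .  .  .  .  .  .  .  .  .  .  .  .  .  .  .  .  .  .  .  .  .  .  .  .  .  .  .  .  .
223   .
[... 5167 characters left out ...]
  .  .  .  .  .  .  .  .  .  .  .  .  .  .  .  .  .  .  .  .  .  .  .  .  .
265   .  .  .  .  .  .  .  .  .  .  .  .  .  .  .  .  .  .  .  .  .  .  .  .  .  .  .  .  .  .  .  .  .  .  .  .  .  .  .  .
266   .  .  .  .  .  .  .  .  .  .  .  .  .  .  .  .  .  .  .  .  .  .  .  .  .  .  .  .  .  .  .  .  .  .  .  .  .  .  .  .
267   .  .  .  .  .  .  .  .  .  .  .  .  .  .  .  .  .  .  .  .  .  .  .  .  .  .  .  .  .  .  .  .  .  .  .  .  .  .  .  .
268   .  .  .  .  .  .  .  .  .  .  .  .  .  .  .  .  .  .  .  .  .  .  .  .  .  .  .  .  .  .  .  .  .  .  .  .  .  .  .  .
269   .  .  .  .  .  .  .  .  .  .  .  .  .  .  .  .  .  .  .  .  .  .  .  .  .  .  .  .  .  .  .  .  .  .  .  .  .  .  .  .
```

Run:
```python
from h import *
P=np.r_[RC,0]
a=onplane("side",(296.5,228),P,RY); b=onplane("side",(306,234),P,RY); c=onplane("side",(313.3,235.5),P,RY)
for q in (a,b,c): print(np.round(q[:2],4))
W=lambda x,z: np.r_[RC+x*RX,z]
# where the shaft axis pixel line should be for several tilts through the visible front
for z in (.09,.095,.10):
  for tilt in (30,35,40,45):
    t=np.radians(tilt); o=np.array([.0085,z]); print(z,tilt,[proj("side",W(o[0]+l*np.cos(t),o[1]-l*np.sin(t))).round(1).tolist() for l in (0,.05,.065)])
```

```text
[0.0201 0.0953]
[0.0454 0.0758]
[0.0644 0.0723]
0.09 30 [[291.9, 229.1], [308.3, 237.0], [313.1, 239.4]]
0.09 35 [[291.9, 229.1], [307.3, 237.9], [311.8, 240.5]]
0.09 40 [[291.9, 229.1], [306.2, 238.7], [310.4, 241.6]]
0.09 45 [[291.9, 229.1], [305.0, 239.5], [308.8, 242.5]]
0.095 30 [[292.0, 227.7], [308.4, 235.7], [313.2, 238.1]]
0.095 35 [[292.0, 227.7], [307.4, 236.6], [311.9, 239.2]]
0.095 40 [[292.0, 227.7], [306.3, 237.4], [310.5, 240.3]]
0.095 45 [[292.0, 227.7], [305.1, 238.2], [308.9, 241.2]]
0.1 30 [[292.0, 226.4], [308.5, 234.4], [313.3, 236.8]]
0.1 35 [[292.0, 226.4], [307.5, 235.3], [312.0, 237.9]]
0.1 40 [[292.0, 226.4], [306.4, 236.1], [310.6, 239.0]]
0.1 45 [[292.0, 226.4], [305.2, 236.9], [309.1, 240.0]]
```

The measured contact point is about 27 mm ahead of the TCP, which is the channel's high edge. So the handle is lying on that edge between the walls. I'll ease it forward a little and open the jaws only slightly, so they guide it while it tips and slides in.

Call:
drive_tool:
  delta_pos:
    - [0.002,0,-0.001]
    - [0.004,0,-0.002]
    - [0.004,0,-0.002]
    - [0.004,0,-0.002]
    - [0.004,0,-0.002]
    - [0.004,0,-0.002]
    - [0.004,0,-0.002]
  turn: [0,0,0,0,0,0,0]
  jaw: [1,1,0.35,0.3,0.26,0.26,0.26]
  grip_force: 20

```text
clock: 13.75
tcp_pos: [0.4909, -0.0205, 0.1171]
orientation: [3.095, -0.539, -0.001]
force: [-0.1, -1.0, 0.4]
finger_gap: 0.0316
finger_force: 0.0
```

```bash
cat >> h.py <<'E'
def shaft(show=True):
    s=snapshot("side"); r=s[222:256,285:325].astype(int); m=((r.max(2)-r.min(2)<30)&(r.mean(2)>70)).astype(np.uint8)
    n,l,stt,ce=cv2.connectedComponentsWithStats(m)
    for k in range(1,n):
        if stt[k,4]>15: print("blob",stt[k,:2]+[285,222],stt[k,2:4],stt[k,4],(ce[k]+[285,222]).round(1))
    if show:
        for k in range(34): print(222+k,"".join("#" if g else "." for g in m[k]))
    return s
E
python3 - <<'E'
from h import *
st(); print(loc(state()["tcp_pos"])); s=shaft(); cv2.imwrite("pics/s7.png",s[:,:,::-1])
E
```

```text
clk 13.75 tcp [ 0.4909 -0.0205  0.1171] yaw -19.77 F [-0.1 -1.   0.4] T [-0.022  0.005 -0.005] gap 0.0316 q6 1.72
[-0.0499  0.0002  0.1171]
blob [285 228] [26 19] 164 [297.1 237. ]
222 ........................................
223 ........................................
224 ........................................
225 ........................................
226 ........................................
227 ........................................
228 #.......................................
229 ##......................................
230 ###.....................................
231 #####.......#...........................
232 ######.....###..........................
233 #######..######.........................
234 ################........................
235 ###########.#####.......................
236 ##########....#####.....................
237 #########......#####....................
238 ..######.......#########................
239 ...###...........########...............
240 ..................########..............
241 ...................#######..............
242 ...................#######..............
243 ...................#######..............
244 ....................######..............
245 .....................#####..............
246 .......................###..............
247 ........................................
248 ........................................
249 ........................................
250 ........................................
251 ........................................
252 ........................................
253 ........................................
254 ........................................
255 ........................................
```

The driver has tipped into the channel. The blade end is now at about (310,243), against (309,244) predicted for the seat. I'll open fully, back off and check it is stable before retaking it.

Call:
drive_tool:
  delta_pos:
    - [0,0,0]
    - [0,0,0]
    - [0,0,-0.04]
    - [0,0,-0.08]
    - [0,0,-0.08]
    - [0,0,-0.08]
  turn: [0,0,0,0,0,0]
  jaw: [-0.4,-0.4,-0.4,-0.4,-0.4,-0.4]

```text
clock: 14.55
tcp_pos: [0.4908, -0.0205, 0.1969]
orientation: [-3.095, 0.54, 0.001]
force: [-0.8, -0.5, -0.8]
finger_gap: 0.06
finger_force: 0.0
```

Run:
```python
from h import *
st(); s=shaft(); cv2.imwrite("pics/s8.png",s[:,:,::-1])
W=lambda x,y,z: np.r_[RC+x*RX+y*RU,z]
for sx in (.006,.0085,.011): print(sx,[proj("side",W(sx+.046,y,.039)).round(1).tolist() for y in(-.013,0,.013)])
# dark handle
r=s[180:245,255:300]; m=(r.max(2)<45).astype(np.uint8); c=cv2.findContours(m,cv2.RETR_EXTERNAL,cv2.CHAIN_APPROX_NONE)[0]
for q in sorted(c,key=cv2.contourArea)[-3:]: print("dark",[np.round(v,1) for v in cv2.minAreaRect(q+np.array([255,180]))])
print("pred handle ctr px",proj("side",W(.0085-.0371,0,.085+.0371)).round(1),"rear",proj("side",W(.0085-.0742,0,.085+.0742)).round(1))
```

```text
clk 14.55 tcp [ 0.4908 -0.0205  0.1969] yaw -19.78 F [-0.8 -0.5 -0.8] T [-0.005 -0.001 -0.054] gap 0.06 q6 1.72
blob [285 228] [26 19] 164 [297.1 236.9]
222 ........................................
223 ........................................
224 ........................................
225 ........................................
226 ........................................
227 ........................................
228 #.......................................
229 ##......................................
230 ###.....................................
231 #####......#............................
232 ######.....###..........................
233 #######..######.........................
234 ################........................
235 ###########.######......................
236 ##########....#####.....................
237 #########......#####....................
238 ..######.......#########................
239 ...###...........########...............
240 ..................########..............
241 ...................#######..............
242 ...................#######..............
24
[... 233 characters left out ...]
..................................
249 ........................................
250 ........................................
251 ........................................
252 ........................................
253 ........................................
254 ...................##...................
255 #................########...............
0.006 [[307.5, 247.4], [307.8, 243.7], [308.1, 240.1]]
0.0085 [[308.5, 247.5], [308.8, 243.8], [309.0, 240.2]]
0.011 [[309.5, 247.6], [309.7, 243.9], [309.9, 240.3]]
dark [array([280.5, 239. ]), array([25., 10.]), np.float64(0.0)]
dark [array([273.6, 208.9]), array([58.5, 24.4]), np.float64(63.9)]
pred handle ctr px [277.7 219.2] rear [262.9 207.5]
```

Call:
drive_tool:
  delta_pos:
    - [0.001,0,0.04]
    - [0.001,0,0.066]
    - [0.001,0,0.066]
    - [0.001,0,0.066]
    - [0.001,0,0.066]
    - [0.001,0,0.066]
    - [0.001,0,0.066]
    - [0.001,0,0.066]
  turn: [0,0,0,0,0,0,0,0]
  jaw: [-0.4,-0.4,-0.4,0,1,1,1,1]
  grip_force: 100

```text
clock: 15.6
tcp_pos: [0.493, -0.0209, 0.133]
orientation: [-3.095, 0.539, -0.004]
force: [-0.8, 0.9, 6.3]
finger_gap: 0.025
finger_force: 98.2
```

Run:
```python
from h import *
st(); p=state()["tcp_pos"]; print(loc(p)); 
s=shaft(False); q=(310.2,243.0); X=onplane("side",q,np.r_[RC,0],RY); print("tip",np.round(X[:2],4),"rel tcp",X[0]-loc(p)[0],X[1]-p[2])
```

```text
clk 15.6 tcp [ 0.493  -0.0209  0.133 ] yaw -19.78 F [-0.8  0.9  6.3] T [ 0.156  0.205 -0.014] gap 0.025 q6 1.72
[-0.0478  0.0005  0.133 ]
blob [285 228] [26 19] 164 [297.2 237. ]
tip [0.0581 0.0426] rel tcp 0.10590814813592477 -0.09036319233605827
```

Call:
drive_tool:
  delta_pos:
    - [0,0,-0.03]
    - [0,0,-0.08]
    - [0,0,-0.12]
    - [0,0,-0.12]
  turn: [0,0,0,0]
  jaw: [1,1,1,1]

```text
clock: 16.15
tcp_pos: [0.4939, -0.0213, 0.2554]
orientation: [3.095, -0.539, 0.012]
force: [0.1, 0.8, -0.3]
finger_gap: 0.0246
finger_force: 98.2
```

Run:
```python
from h import *
st(); go(.4794,.0542,.195,47.3)
```

```text
clk 16.15 tcp [ 0.4939 -0.0213  0.2554] yaw -19.78 F [ 0.1  0.8 -0.3] T [ 0.012  0.053 -0.064] gap 0.0246 q6 1.72
-> [-0.0397, -0.0661, 0.0602] turn -1.1707
```

Call:
drive_tool:
  delta_pos:
    - [-0.01,-0.015,0]
    - [-0.02,-0.03,0]
    - [-0.03,-0.05,0]
    - [-0.04,-0.066,0]
    - [-0.04,-0.066,0]
    - [-0.04,-0.066,0.02]
    - [-0.04,-0.066,0.05]
    - [-0.04,-0.066,0.06]
    - [-0.04,-0.066,0.06]
    - [-0.04,-0.066,0.06]
  turn: [-0.18,-0.36,-0.54,-0.72,-0.9,-1.08,-1.171,-1.171,-1.171,-1.171]
  jaw: [1,1,1,1,1,1,1,1,1,1]

```text
clock: 17.4
tcp_pos: [0.4773, 0.0547, 0.1922]
orientation: [2.877, 1.259, 0.002]
force: [-0.7, 0.1, -0.9]
finger_gap: 0.0244
finger_force: 98.4
```

Run:
```python
from h import *
st(); s=state(); P=np.array(s["tcp_pos"]); y=yawof(s); X=P+np.r_[.106*np.cos(y),.106*np.sin(y),-.093]; print("tip pred",X, proj("top",X).round(1),proj("side",X).round(1))
t=snapshot("top"); sd=snapshot("side"); cv2.imwrite("pics/t9.png",t[:,:,::-1]); cv2.imwrite("pics/s9.png",sd[:,:,::-1])
def pr(im,x0,y0,x1,y1):
    g=im[y0:y1,x0:x1].mean(2).astype(int)
    print("    "+"".join("%4d"%c for c in range(x0,x1)))
    for k,r in enumerate(g): print(y0+k,"".join("%4d"%v for v in r))
pr(t,228,176,256,204); pr(sd,264,166,294,202)
```

```text
clk 17.4 tcp [0.4773 0.0547 0.1922] yaw 47.27 F [-0.7  0.1 -0.9] T [-0.052  0.021 -0.015] gap 0.0244 q6 0.7
tip pred [0.54920587 0.13253271 0.09924005] [239.8 190.2] [276.7 183. ]
     228 229 230 231 232 233 234 235 236 237 238 239 240 241 242 243 244 245 246 247 248 249 250 251 252 253 254 255
176  180 180 183 181 182 182 181 183 182 183 182 184 185 184 185 143 106 106 106 107 106 105 105 106 101 103 101 106
177  178 179 179 176 177 181 178 180 181 180 181 180 182 180 183 141 107 103 102 103 104 104 104 106 108 104 105 108
178  180 179 179 180 182 178 178 178 179 182 180 181 181 179 179 136 103 104 102 103 105 105 104 107 106 106 103 107
179  180 183 181 181 182 182 181 184 180 182 182 183 181 181 183 140 102 101 102 103 105 106 103 102 103 104 102 103
180  180 179 180 179 181 180 179 184 181 183 181 182 182 182 182 138 105 103 104 107 103 105 106 106 105 102 107 105
181  179 180 182 179 179 181 184 183 182 181 179 181 184 182 182 160 121 107 104 103 104 101 105 106 105 104 103 105
182  182 181 182 183 180 182 184 184 183 183 173 152 139 136 142 145 118 103 105 105 104 107 104 102 
[... 6397 characters left out ...]
 88  81  79  76  76  83  90 101 115 123 128 131 134 136 133 130 130 129 130
197  149 144 143 143 137 121 103 101 106 114 117 114 108 102 102 104 114 125 131 132 130 129 134 148 159 148 134 130 129 130
198  117 115 116 116 108 101  98 105 116 126 125 126 123 123 123 129 145 161 163 149 133 130 137 157 169 156 135 131 129 131
199  100  99 105 108 107 105 103 112 121 125 127 127 127 128 129 135 157 175 175 156 136 128 132 138 144 137 133 130 129 127
200   95  99 116 132 137 135 122 112 120 125 124 124 126 126 128 128 138 145 144 136 128 125 122 120 120 122 123 124 120 119
201   96 102 126 150 163 165 141 116 116 124 122 121 119 118 117 118 121 120 118 116 115 114 110 111 110 105 107 105 108 108
```

The top view of the tip is blocked by the wrist, so I'll find the slot by touch.

Call:
drive_tool:
  delta_pos:
    - [0.001,0,0.01]
    - [0.001,0,0.018]
    - [0.001,0,0.021]
    - [0.001,0,0.023]
    - [0.001,0,0.025]
    - [0.001,0,0.025]
  turn: [0,0,0,0,0,0]
  jaw: [1,1,1,1,1,1]

```text
clock: 18.25
tcp_pos: [0.479, 0.0562, 0.1675]
orientation: [2.878, 1.26, 0.008]
force: [3.2, 3.6, 3.7]
finger_gap: 0.0246
finger_force: 98.9
```

Run:
```python
from h import *
st()
```

```text
clk 18.25 tcp [0.479  0.0562 0.1675] yaw 47.3 F [3.2 3.6 3.7] T [ 1.087 -1.179 -0.05 ] gap 0.0246 q6 0.71
```

The contact force pushes the tool forward and up along the heading. That fits the blade's underside lying on the slot's rear edge, so the blade is in the slot. I'll shift forward a little and go deeper.

Call:
drive_tool:
  delta_pos:
    - [0.001,0,0.0]
    - [0.002,0,0.0005]
    - [0.002,0,0.0015]
    - [0.002,0,0.0025]
    - [0.002,0,0.0025]
  turn: [0,0,0,0,0]
  jaw: [1,1,1,1,1]

```text
clock: 18.88
tcp_pos: [0.4795, 0.057, 0.1642]
orientation: [2.877, 1.26, 0.003]
force: [3.4, 2.0, 3.9]
finger_gap: 0.0247
finger_force: 98.9
```

Run:
```python
from h import *
st()
```

```text
clk 18.875 tcp [0.4795 0.057  0.1642] yaw 47.3 F [3.4 2.  3.9] T [ 0.857 -1.132 -0.079] gap 0.0247 q6 0.71
```

```bash
cat >> h.py <<'E'
def orbit(C,phis,bias=(0,0)):
    s=state(); y=yawof(s); h=np.array([np.cos(y),np.sin(y)]); r=np.array([np.sin(y),-np.cos(y)])
    w=np.array(s["tcp_pos"])[:2]+bias-np.array(C); v=np.array([w@h,w@r]); print("v",v.round(4))
    print([[round(np.cos(p)*v[0]-np.sin(p)*v[1]-v[0],4),round(np.sin(p)*v[0]+np.cos(p)*v[1]-v[1],4),0] for p in phis])
E
python3 - <<'E'
from h import *
orbit((.5513,.1321),[.06*k for k in range(1,11)],(-.001,-.0006))
E
```

```text
v [-0.105  -0.0022]
[[np.float64(0.0003), np.float64(-0.0063), 0], [np.float64(0.001), np.float64(-0.0126), 0], [np.float64(0.0021), np.float64(-0.0188), 0], [np.float64(0.0035), np.float64(-0.0249), 0], [np.float64(0.0053), np.float64(-0.0309), 0], [np.float64(0.0075), np.float64(-0.0369), 0], [np.float64(0.01), np.float64(-0.0426), 0], [np.float64(0.0129), np.float64(-0.0482), 0], [np.float64(0.0161), np.float64(-0.0537), 0], [np.float64(0.0196), np.float64(-0.0589), 0]]
```

Call:
drive_tool:
  delta_pos:
    - [0.0003,-0.0063,0]
    - [0.001,-0.0126,0]
    - [0.0021,-0.0188,0]
    - [0.0035,-0.0249,0]
    - [0.0053,-0.0309,0]
    - [0.0053,-0.0309,0]
  turn: [0.06,0.12,0.18,0.24,0.3,0.3]
  jaw: [1,1,1,1,1,1]

```text
clock: 19.62
tcp_pos: [0.4604, 0.0818, 0.1642]
orientation: [3.032, 0.818, 0.004]
force: [4.3, 2.4, 2.5]
finger_gap: 0.0247
finger_force: 98.9
```

Run:
```python
from h import *
st(); s=snapshot("side"); cv2.imwrite("pics/s10.png",s[:,:,::-1])
y=yawof(state()); p=np.array(state()["tcp_pos"]); print("tip",p[:2]+.106*np.array([np.cos(y),np.sin(y)]))
orbit((.5513,.1321),[.06*k for k in range(1,11)])
```

```text
clk 19.625 tcp [0.4604 0.0818 0.1642] yaw 30.2 F [4.3 2.4 2.5] T [ 0.646 -1.457  0.052] gap 0.0247 q6 1.06
tip [0.55197098 0.13510477]
v [-0.1039 -0.0023]
[[np.float64(0.0003), np.float64(-0.0062), 0], [np.float64(0.001), np.float64(-0.0124), 0], [np.float64(0.0021), np.float64(-0.0186), 0], [np.float64(0.0035), np.float64(-0.0246), 0], [np.float64(0.0053), np.float64(-0.0306), 0], [np.float64(0.0075), np.float64(-0.0365), 0], [np.float64(0.01), np.float64(-0.0422), 0], [np.float64(0.0128), np.float64(-0.0477), 0], [np.float64(0.0159), np.float64(-0.0531), 0], [np.float64(0.0194), np.float64(-0.0583), 0]]
```

Call:
drive_tool:
  delta_pos:
    - [0.0003,-0.0063,0]
    - [0.001,-0.0126,0]
    - [0.0021,-0.0188,0]
    - [0.0035,-0.0249,0]
    - [0.0053,-0.0309,0]
    - [0.0075,-0.0369,0]
    - [0.01,-0.0426,0]
    - [0.0129,-0.0482,0]
    - [0.0161,-0.0537,0]
    - [0.0161,-0.0537,0]
  turn: [0.06,0.12,0.18,0.24,0.3,0.36,0.42,0.48,0.54,0.54]
  jaw: [1,1,1,1,1,1,1,1,1,1]

```text
clock: 20.92
tcp_pos: [0.4473, 0.1361, 0.1641]
orientation: [3.141, -0.019, 0.003]
force: [3.3, 1.6, 3.1]
finger_gap: 0.0246
finger_force: 98.9
```

Run:
```python
from h import *
st(); y=yawof(state()); p=np.array(state()["tcp_pos"]); print("tip",p[:2]+.106*np.array([np.cos(y),np.sin(y)]))
orbit((.5513,.1321),[.04*k for k in range(1,8)])
```

```text
clk 20.925 tcp [0.4473 0.1361 0.1641] yaw -0.69 F [3.3 1.6 3.1] T [ 0.488 -1.517  0.274] gap 0.0246 q6 1.72
tip [0.55326931 0.13486602]
v [-0.1041 -0.0028]
[[np.float64(0.0002), np.float64(-0.0042), 0], [np.float64(0.0006), np.float64(-0.0083), 0], [np.float64(0.0011), np.float64(-0.0124), 0], [np.float64(0.0018), np.float64(-0.0165), 0], [np.float64(0.0026), np.float64(-0.0206), 0], [np.float64(0.0036), np.float64(-0.0247), 0], [np.float64(0.0048), np.float64(-0.0287), 0]]
```

Call:
drive_tool:
  delta_pos:
    - [0.0002,-0.0042,0]
    - [0.0006,-0.0083,0]
    - [0.0006,-0.0083,0]
  turn: [0.04,0.08,0.08]
  jaw: [1,1,1]

```text
clock: 21.3
tcp_pos: [0.4479, 0.1444, 0.1641]
orientation: [3.138, -0.145, 0.002]
force: [4.0, 1.8, 3.3]
finger_gap: 0.0246
finger_force: 99.0
```

Call:
drive_tool:
  delta_pos:
    - [0.0002,-0.0042,0]
    - [0.0002,-0.0042,0]
  turn: [0.04,0.04]
  jaw: [1,1]

```text
clock: 21.55
tcp_pos: [0.4484, 0.1486, 0.1641]
orientation: [3.135, -0.208, 0.002]
force: [4.3, 2.6, 4.2]
finger_gap: 0.0247
finger_force: 99.0
```

Run:
```python
from h import *
st(); y=yawof(state()); p=np.array(state()["tcp_pos"]); print("tip",p[:2]+.106*np.array([np.cos(y),np.sin(y)]))
```

```text
clk 21.55 tcp [0.4484 0.1486 0.1641] yaw -7.6 F [4.3 2.6 4.2] T [ 0.527 -1.567  0.366] gap 0.0247 q6 1.87
tip [0.55348151 0.13456507]
```

Call:
drive_tool:
  delta_pos:
    - [0.0002,-0.0042,0]
    - [0.0002,-0.0042,0]
  turn: [0.04,0.04]
  jaw: [1,1]

```text
clock: 21.8
tcp_pos: [0.4491, 0.1527, 0.1641]
orientation: [3.13, -0.271, 0.002]
force: [3.9, 2.4, 3.9]
finger_gap: 0.0244
finger_force: 99.0
```

```bash
cat >> h.py <<'E'
def couple():
    s=state(); y=yawof(s); F=np.array(s["force"]); r=.106*np.array([np.cos(y),np.sin(y)]); print("couple",round(s["ft_torque"][2]-(r[0]*F[1]-r[1]*F[0]),3))
E
python3 - <<'E'
from h import *
st(); couple()
E
```

```text
clk 21.8 tcp [0.4491 0.1527 0.1641] yaw -9.89 F [3.9 2.4 3.9] T [ 0.466 -1.512  0.478] gap 0.0244 q6 1.91
couple 0.153
```

Call:
drive_tool:
  delta_pos:
    - [0.0002,-0.0042,0]
    - [0.0002,-0.0042,0]
  turn: [0.04,0.04]
  jaw: [1,1]

```text
clock: 22.05
tcp_pos: [0.4498, 0.1568, 0.1642]
orientation: [3.123, -0.333, 0.001]
force: [4.0, 2.7, 5.3]
finger_gap: 0.0245
finger_force: 99.2
```

Run:
```python
from h import *
st(); couple(); orbit((.5513,.1321),[-.04,-.08,-.12])
```

```text
clk 22.05 tcp [0.4498 0.1568 0.1642] yaw -12.16 F [4.  2.7 5.3] T [ 0.387 -1.477  0.527] gap 0.0245 q6 1.96
couple 0.159
v [-0.1044 -0.0027]
[[np.float64(-0.0), np.float64(0.0042), 0], [np.float64(0.0001), np.float64(0.0084), 0], [np.float64(0.0004), np.float64(0.0125), 0]]
```

Call:
drive_tool:
  delta_pos:
    - [0,0,-0.01]
    - [0,0,-0.04]
    - [0,0,-0.08]
    - [0,0,-0.08]
  turn: [0,0,0,0]
  jaw: [1,1,1,1]

```text
clock: 22.55
tcp_pos: [0.4491, 0.1565, 0.2453]
orientation: [3.123, -0.336, -0.001]
force: [0.0, -0.1, -1.2]
finger_gap: 0.0247
finger_force: 98.6
```

Run:
```python
from h import *
st(); go(.5006,.2183,.244,51.8)
```

```text
clk 22.55 tcp [0.4491 0.1565 0.2453] yaw -12.28 F [ 0.  -0.1 -1.2] T [ 0.052  0.035 -0.019] gap 0.0247 q6 1.96
-> [0.0371, -0.0713, 0.0012] turn -1.1185
```

Call:
drive_tool:
  delta_pos:
    - [0.005,-0.01,0]
    - [0.01,-0.02,0]
    - [0.015,-0.03,0]
    - [0.02,-0.045,0]
    - [0.03,-0.06,0]
    - [0.037,-0.071,0]
    - [0.037,-0.071,0]
    - [0.037,-0.071,0]
  turn: [-0.18,-0.36,-0.54,-0.72,-0.9,-1.08,-1.118,-1.118]
  jaw: [1,1,1,1,1,1,1,1]

```text
clock: 23.55
tcp_pos: [0.4988, 0.2177, 0.2404]
orientation: [-2.826, -1.371, 0.012]
force: [-0.8, -0.5, -0.8]
finger_gap: 0.0245
finger_force: 98.5
```

```bash
cat >> h.py <<'E'
def slot(n,c,rad,z=.076):
    "slot direction from dark pixels inside the head disc; world degrees"
    im=snapshot(n); 
    yy,xx=np.mgrid[0:420,0:560]; g=im.mean(2); k=np.hypot(xx-c[0],(yy-c[1])*(1 if n=="top" else 1.5))<rad
    w=np.clip(np.percentile(g[k],55)-g[k],0,None); P=np.c_[xx[k],yy[k]]; mu=(P*w[:,None]).sum(0)/w.sum()
    M=np.cov(P.T,aweights=w); ev,V=np.linalg.eigh(M); v=V[:,1]
    d=onz(n,np.add(mu,v*4),z)-onz(n,mu,z); print(n,"slot mid",mu.round(1),"ev",ev.round(1),"world deg",round(np.degrees(np.arctan2(d[1],d[0]))%180,1)); return im
E
python3 - <<'E'
from h import *
st(); go(.5006,.2183,.195,51.8)
for rad in (4.5,5.5): t=slot("top",(241.1,190.3),rad)
for rad in (5,6): s=slot("side",(278.1,191.5),rad)
cv2.imwrite("pics/t11.png",t[:,:,::-1]); cv2.imwrite("pics/s11.png",s[:,:,::-1])
a=cv2.resize(t[165:215,215:265,::-1],None,fx=8,fy=8,interpolation=cv2.INTER_CUBIC)
b=cv2.resize(s[140:215,240:315,::-1],None,fx=5.33,fy=5.33,interpolation=cv2.INTER_CUBIC)[:400,:400]
cv2.imwrite("pics/p11.png",np.hstack([a,b]))
E
```

```text
clk 23.55 tcp [0.4988 0.2177 0.2404] yaw 51.75 F [-0.8 -0.5 -0.8] T [-0.083  0.018 -0.   ] gap 0.0245 q6 0.94
-> [0.0019, 0.0013, 0.0453] turn -0.0008
top slot mid [240.6 190.1] ev [0.8 7.5] world deg 87.4
top slot mid [240.4 190.2] ev [ 1.2 11. ] world deg 88.1
side slot mid [278.3 192.9] ev [1.8 5.1] world deg 174.5
side slot mid [278.3 193.1] ev [2.8 7.7] world deg 169.3
```

Call:
drive_tool:
  delta_pos:
    - [0.002,0.001,0.03]
    - [0.002,0.001,0.06]
    - [0.002,0.001,0.066]
    - [0.002,0.001,0.069]
    - [0.002,0.001,0.071]
    - [0.002,0.001,0.073]
    - [0.002,0.001,0.073]
  turn: [0,0,0,0,0,0,0]
  jaw: [1,1,1,1,1,1,1]

```text
clock: 24.62
tcp_pos: [0.5031, 0.2196, 0.1713]
orientation: [2.826, 1.372, 0.001]
force: [-0.1, -0.1, -1.6]
finger_gap: 0.0243
finger_force: 98.6
```

Run:
```python
from h import *
st(); orbit((.5657,.2994),[])
```

```text
clk 24.625 tcp [0.5031 0.2196 0.1713] yaw 51.78 F [-0.1 -0.1 -1.6] T [-0.058  0.029  0.04 ] gap 0.0243 q6 0.94
v [-0.1015  0.0002]
[]
```

Call:
drive_tool:
  delta_pos:
    - [-0.0025,0,0]
    - [-0.0025,0,0.002]
    - [-0.0025,0,0.004]
    - [-0.0025,0,0.006]
    - [-0.0025,0,0.007]
    - [-0.0025,0,0.007]
  turn: [0,0,0,0,0,0]
  jaw: [1,1,1,1,1,1]

```text
clock: 25.38
tcp_pos: [0.5024, 0.2182, 0.165]
orientation: [-2.826, -1.372, -0.006]
force: [1.5, 2.3, 4.3]
finger_gap: 0.0246
finger_force: 98.9
```

Run:
```python
from h import *
st(); orbit((.5657,.2994),[])
```

```text
clk 25.375 tcp [0.5024 0.2182 0.165 ] yaw 51.78 F [1.5 2.3 4.3] T [ 0.957 -0.768  0.056] gap 0.0246 q6 0.94
v [-0.103   0.0005]
[]
```

Call:
drive_tool:
  delta_pos:
    - [0.0,0,0.001]
    - [0.0,0,0.0015]
  turn: [0,0]
  jaw: [1,1]

```text
clock: 25.62
tcp_pos: [0.5026, 0.2182, 0.164]
orientation: [-2.826, -1.372, -0.007]
force: [1.1, 1.5, 6.4]
finger_gap: 0.0243
finger_force: 99.2
```

Run:
```python
from h import *
st(); orbit((.5657,.2994),[.06*k for k in range(1,11)],(-.001,-.001))
```

```text
clk 25.625 tcp [0.5026 0.2182 0.164 ] yaw 51.78 F [1.1 1.5 6.4] T [ 1.148 -0.703  0.027] gap 0.0243 q6 0.94
v [-0.1042  0.0005]
[[np.float64(0.0002), np.float64(-0.0062), 0], [np.float64(0.0007), np.float64(-0.0125), 0], [np.float64(0.0016), np.float64(-0.0187), 0], [np.float64(0.0029), np.float64(-0.0248), 0], [np.float64(0.0045), np.float64(-0.0308), 0], [np.float64(0.0065), np.float64(-0.0367), 0], [np.float64(0.0089), np.float64(-0.0425), 0], [np.float64(0.0116), np.float64(-0.0482), 0], [np.float64(0.0146), np.float64(-0.0536), 0], [np.float64(0.0179), np.float64(-0.0589), 0]]
```

Call:
drive_tool:
  delta_pos:
    - [0.0002,-0.0062,0]
    - [0.0007,-0.0125,0]
    - [0.0016,-0.0187,0]
    - [0.0029,-0.0248,0]
    - [0.0045,-0.0308,0]
    - [0.0065,-0.0367,0]
    - [0.0089,-0.0425,0]
    - [0.0116,-0.0482,0]
    - [0.0146,-0.0536,0]
    - [0.0179,-0.0589,0]
  turn: [0.06,0.12,0.18,0.24,0.3,0.36,0.42,0.48,0.54,0.6]
  jaw: [1,1,1,1,1,1,1,1,1,1]

```text
clock: 26.88
tcp_pos: [0.4674, 0.2691, 0.1638]
orientation: [-3.104, -0.474, -0.007]
force: [1.6, 3.6, 4.7]
finger_gap: 0.0248
finger_force: 99.2
```

Run:
```python
from h import *
st(); couple(); orbit((.5657,.2994),[.06*k for k in range(1,11)],(-.001,-.0))
```

```text
clk 26.875 tcp [0.4674 0.2691 0.1638] yaw 17.36 F [1.6 3.6 4.7] T [ 1.082 -1.05   0.426] gap 0.0248 q6 1.65
couple 0.107
v [-0.1038 -0.0007]
[[np.float64(0.0002), np.float64(-0.0062), 0], [np.float64(0.0008), np.float64(-0.0124), 0], [np.float64(0.0018), np.float64(-0.0186), 0], [np.float64(0.0031), np.float64(-0.0247), 0], [np.float64(0.0048), np.float64(-0.0306), 0], [np.float64(0.0069), np.float64(-0.0365), 0], [np.float64(0.0093), np.float64(-0.0423), 0], [np.float64(0.0121), np.float64(-0.0479), 0], [np.float64(0.0151), np.float64(-0.0533), 0], [np.float64(0.0185), np.float64(-0.0585), 0]]
```

Call:
drive_tool:
  delta_pos:
    - [0.0002,-0.0062,0]
    - [0.0008,-0.0124,0]
    - [0.0018,-0.0186,0]
    - [0.0031,-0.0247,0]
    - [0.0048,-0.0306,0]
    - [0.0069,-0.0365,0]
    - [0.0093,-0.0423,0]
    - [0.0121,-0.0479,0]
    - [0.0121,-0.0479,0]
  turn: [0.06,0.12,0.18,0.24,0.3,0.36,0.42,0.48,0.48]
  jaw: [1,1,1,1,1,1,1,1,1]

```text
clock: 28.0
tcp_pos: [0.4641, 0.3185, 0.1641]
orientation: [-3.128, 0.273, -0.004]
force: [-0.9, 4.2, 7.5]
finger_gap: 0.0247
finger_force: 99.6
```

Run:
```python
from h import *
st(); couple(); orbit((.5657,.2994),[.04,.08,.12],(-.001,-.0))
```

```text
clk 28.0 tcp [0.4641 0.3185 0.1641] yaw -9.98 F [-0.9  4.2  7.5] T [ 0.664 -0.572  0.482] gap 0.0247 q6 2.21
couple 0.059
v [-0.1043 -0.001 ]
[[np.float64(0.0001), np.float64(-0.0042), 0], [np.float64(0.0004), np.float64(-0.0083), 0], [np.float64(0.0009), np.float64(-0.0125), 0]]
```

Call:
drive_tool:
  delta_pos:
    - [0.0001,-0.0042,0]
    - [0.0004,-0.0083,0]
    - [0.0004,-0.0083,0]
  turn: [0.04,0.08,0.08]
  jaw: [1,1,1]

```text
clock: 28.38
tcp_pos: [0.4657, 0.3266, 0.1643]
orientation: [-3.115, 0.397, -0.003]
force: [-1.8, 3.5, 9.6]
finger_gap: 0.0248
finger_force: 99.8
```

Run:
```python
from h import *
st(); couple()
```

```text
clk 28.375 tcp [0.4657 0.3266 0.1643] yaw -14.52 F [-1.8  3.5  9.6] T [ 0.656 -0.29   0.682] gap 0.0248 q6 2.3
couple 0.369
```

Call:
drive_tool:
  delta_pos:
    - [0,0,-0.01]
    - [0,0,-0.04]
    - [0,0,-0.09]
    - [-0.02,0,-0.1]
    - [-0.04,0,-0.1]
    - [-0.04,0,-0.1]
  turn: [0,0,0,0,0,0]
  jaw: [1,1,1,1,1,1]

```text
clock: 29.12
tcp_pos: [0.4236, 0.3353, 0.2594]
orientation: [3.113, -0.398, -0.006]
force: [0.4, -0.4, -1.2]
finger_gap: 0.0244
finger_force: 98.7
```

Run:
```python
from h import *
st()
for c in ((241.1,190.3),(178.5,185.9)):
    for rad in (4.5,5.5): t=slot("top",c,rad)
s=snapshot("side"); cv2.imwrite("pics/t12.png",t[:,:,::-1]); cv2.imwrite("pics/s12.png",s[:,:,::-1])
a=cv2.resize(t[170:205,160:260,::-1],None,fx=7.5,fy=7.5,interpolation=cv2.INTER_CUBIC)
b=cv2.resize(s[142:205,250:355,::-1],None,fx=5,fy=5,interpolation=cv2.INTER_CUBIC)
o=np.zeros((590,750,3),np.uint8); o[:a.shape[0],:750]=a; o[265:265+b.shape[0],:b.shape[1]]=b; cv2.imwrite("pics/p12.png",o)
# sealing-bar front edge direction (dark bar) in top view
r=t[120:160,155:275]; m=(r.max(2)<60).astype(np.uint8); q=max(cv2.findContours(m,0,1)[0],key=cv2.contourArea)+np.array([155,120])
bx=cv2.boxPoints(cv2.minAreaRect(q)); W=np.array([onz("top",k,.082)[:2] for k in bx]); e=[W[(i+1)%4]-W[i] for i in range(4)]; e=max(e,key=np.linalg.norm); print("bar deg",np.degrees(np.arctan2(e[1],e[0]))%180,np.linalg.norm(e))
```

```text
clk 29.125 tcp [0.4236 0.3353 0.2594] yaw -14.58 F [ 0.4 -0.4 -1.2] T [ 0.017  0.037 -0.014] gap 0.0244 q6 2.36
top slot mid [241. 190.] ev [0.7 7. ] world deg 83.4
top slot mid [241.1 190. ] ev [ 1.  10.1] world deg 82.5
top slot mid [178.4 185.5] ev [0.9 5.6] world deg 86.8
top slot mid [178.8 185.7] ev [1.6 9.2] world deg 79.6
bar deg 85.18507915373796 0.287515898175913
```

View pics/p12.png

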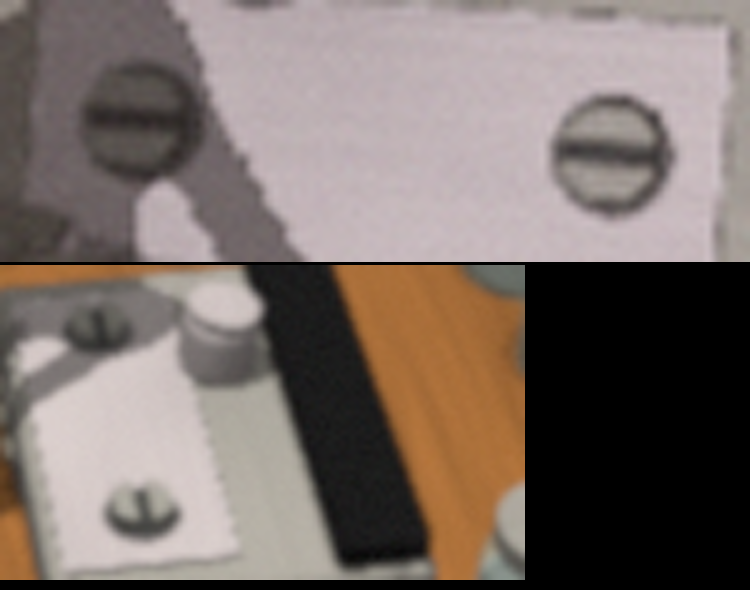

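Both slots now run across the sealer, parallel to the cover edge: right head at about (612,153), left at about (140,119) in the panel. The 0.37 N m couple on the left screw showed it was at its stop. Now I return the driver to the rest.

Run:
```python
from h import *
go(.4925,-.0205,.225,-19.8)
```

```text
-> [0.1544, 0.3272, 0.0364] turn 0.0891
```

Call:
drive_tool:
  delta_pos:
    - [0.154,0.327,0]
    - [0.154,0.327,0]
    - [0.154,0.327,0]
    - [0.154,0.327,0]
    - [0.154,0.327,0]
    - [0.154,0.327,0]
    - [0.154,0.327,0]
    - [0.154,0.327,0.02]
    - [0.154,0.327,0.036]
    - [0.154,0.327,0.036]
  turn: [0.089,0.089,0.089,0.089,0.089,0.089,0.089,0.089,0.089,0.089]
  jaw: [1,1,1,1,1,1,1,1,1,1]

```text
clock: 30.62
tcp_pos: [0.4909, -0.0184, 0.2231]
orientation: [-3.095, 0.537, 0.009]
force: [1.2, 0.4, -0.2]
finger_gap: 0.0244
finger_force: 99.3
```

Run:
```python
from h import *
st(); p=np.array(state()["tcp_pos"]); print(loc(p)); go(.493,-.0209,.175,-19.8)
W=lambda x,y,z: np.r_[RC+x*RX+y*RU,z]; l=loc(p)
print("pred tip px",[proj("side",W(l[0]+.106,l[1]+d,p[2]-.092)).round(1).tolist() for d in(-.013,0,.013)])
s=snapshot("side"); cv2.imwrite("pics/s13.png",s[:,:,::-1])
q=proj("side",W(l[0]+.106,l[1],p[2]-.092)).astype(int); x0,y0=q[0]-22,q[1]-20
r=s[y0:y0+32,x0:x0+36].astype(int); m=(r.max(2)-r.min(2)<30)&(r.mean(2)>70)
print(x0,y0)
for k in range(32): print(y0+k,"".join("#" if g else "." for g in m[k]))
```

```text
clk 30.625 tcp [ 0.4909 -0.0184  0.2231] yaw -19.67 F [ 1.2  0.4 -0.2] T [ 0.021  0.084 -0.031] gap 0.0244 q6 1.72
[-0.0506  0.0022  0.2231]
-> [0.0031, 0.0016, 0.0481] turn 0.0023
pred tip px [[310.9, 222.3], [311.2, 218.6], [311.4, 214.9]]
289 198
198 .......#####################........
199 ........####################........
200 ........#####################.......
201 .......######################.......
202 .......#############################
203 .......#############################
204 .......#############################
205 .......#############################
206 .......#############################
207 ....################################
208 ...#################################
209 ..##################################
210 ####################################
211 ####################################
212 ####################################
213 ####################################
214 ####################################
215 ####################################
216 ##############################......
217 ########################............
218 ##########.......#######............
219 ##................#####.............
220 ###.................###.............
221 ###..................#..............
222 ####................................
223 ####................................
224 #####...............................
225 #######.............................
226 #######.............................
227 #######.............................
228 ######..............................
229 ####................................
```

Call:
drive_tool:
  delta_pos:
    - [0.002,0.0015,0.0]
    - [0.002,0.0015,0.04]
    - [0.002,0.0015,0.07]
    - [0.002,0.0015,0.08]
    - [0.002,0.0015,0.084]
    - [0.002,0.0015,0.087]
    - [0.002,0.0015,0.087]
  turn: [0.002,0.002,0.002,0.002,0.002,0.002,0.002]
  jaw: [1,1,1,1,1,1,1]

```text
clock: 31.55
tcp_pos: [0.4946, -0.022, 0.1403]
orientation: [3.094, -0.543, 0.003]
force: [-0.2, 0.4, -0.4]
finger_gap: 0.0241
finger_force: 99.2
```

Run:
```python
from h import *
st(); print(loc(state()["tcp_pos"])); shaft()
```

```text
clk 31.55 tcp [ 0.4946 -0.022   0.1403] yaw -19.89 F [-0.2  0.4 -0.4] T [-0.026  0.065  0.027] gap 0.0241 q6 1.72
[-0.0459  0.      0.1403]
blob [285 228] [10 12] 74 [288.8 234.5]
blob [296 229] [16 16] 97 [305.3 237.4]
222 ........................................
223 ........................................
224 ........................................
225 ........................................
226 ........................................
227 ........................................
228 #.......................................
229 ##...........#..........................
230 ###.........###.........................
231 ####.......#####........................
232 ######......######......................
233 ##########....#####.....................
234 ##########.....#####....................
235 ##########......#######.................
236 ##########.......#########..............
237 #########..........########.............
238 ..######............#######.............
239 ...###..............#######.............
240 ....................#######.............
241 ...................########.............
242 ...................########.............
243 ...................########.............
244 ........................###.............
245 ........................................
246 ........................................
247 ........................................
248 ........................................
249 ........................................
250 ........................................
251 ........................................
252 ........................................
253 ........................................
254 ........................................
255 ........................................
```

Call:
drive_tool:
  delta_pos:
    - [-0.003,0,0.002]
    - [-0.003,0,0.005]
    - [-0.003,0,0.006]
    - [-0.003,0,0.006]
    - [-0.003,0,0.006]
    - [-0.003,0,0.006]
    - [-0.003,0,0.006]
    - [-0.003,0,0.006]
  turn: [0,0,0,0,0,0,0,0]
  jaw: [1,1,1,0.35,0.3,0.26,0.26,0.26]
  grip_force: 20

```text
clock: 32.6
tcp_pos: [0.4912, -0.0208, 0.1333]
orientation: [-3.094, 0.543, -0.0]
force: [0.4, -0.3, 0.2]
finger_gap: 0.0313
finger_force: 0.0
```

Run:
```python
from h import *
st(); print(loc(state()["tcp_pos"])); shaft()
```

```text
clk 32.6 tcp [ 0.4912 -0.0208  0.1333] yaw -19.89 F [ 0.4 -0.3  0.2] T [-0.002 -0.032  0.017] gap 0.0313 q6 1.72
[-0.0495 -0.      0.1333]
blob [285 228] [26 20] 165 [297.2 237.1]
222 ........................................
223 ........................................
224 ........................................
225 ........................................
226 ........................................
227 ........................................
228 #.......................................
229 ##......................................
230 ###.....................................
231 ####.......#............................
232 ######.....##...........................
233 #######..######.........................
234 ################........................
235 #################.......................
236 ##########...#####......................
237 #########.....######....................
238 ..######.......#########................
239 ...###...........########...............
240 ..................########..............
241 ...................#######..............
242 ...................#######..............
243 ...................#######..............
244 ....................######..............
245 .....................#####..............
246 .......................###..............
247 ........................#...............
248 ........................................
249 ........................................
250 ........................................
251 ........................................
252 ........................................
253 ........................................
254 ........................................
255 ........................................
```

The driver is seated exactly as before. I'll open, withdraw and recheck everything.

Call:
drive_tool:
  delta_pos:
    - [0,0,0]
    - [0,0,0]
    - [0,0,-0.05]
    - [0,0,-0.1]
    - [0,0,-0.15]
    - [-0.02,0.06,-0.17]
    - [-0.03,0.12,-0.17]
    - [-0.04,0.18,-0.17]
    - [-0.05,0.24,-0.17]
    - [-0.05,0.24,-0.17]
  turn: [0,0,0,0,0,0,0,0,0,0]
  jaw: [-0.4,-0.4,-0.4,-0.4,-0.4,-0.4,-0.4,-0.4,-0.4,-0.4]

```text
clock: 33.9
tcp_pos: [0.3605, -0.2325, 0.3033]
orientation: [3.092, -0.555, -0.0]
force: [0.6, -0.2, 0.5]
finger_gap: 0.0595
finger_force: 0.0
```

Run:
```python
from h import *
st(); shaft(False)
for c in ((241.1,190.3),(178.5,185.9)):
    for rad in (4.5,5,5.5,6): t=slot("top",c,rad)
cv2.imwrite("pics/t14.png",t[:,:,::-1])
# bystanders: change against the first picture (tin, spoon, mushrooms, jar, mill)
a=cv2.imread("pics/top0.png")[:,:,::-1].astype(int); d=np.abs(a-t.astype(int)).max(2)
for n,(x,y,w) in dict(tin=(191,159,9),spoon=(208,260,9),mush1=(343,123,9),mush2=(351,246,9),jar=(288,115,14),mill=(97,192,9),mug=(467,230,15)).items():
    print(n,d[y-w:y+w,x-w:x+w].mean().round(1))
```

```text
clk 33.9 tcp [ 0.3605 -0.2325  0.3033] yaw -20.34 F [ 0.6 -0.2  0.5] T [0.043 0.017 0.006] gap 0.0595 q6 1.18
blob [285 227] [26 22] 206 [297.1 238.1]
blob [285 251] [25  5] 55 [300.5 254. ]
top slot mid [241.1 190. ] ev [0.7 7. ] world deg 83.5
top slot mid [241.4 190. ] ev [0.8 8.2] world deg 82.4
top slot mid [241.1 190. ] ev [ 1. 10.] world deg 82.8
top slot mid [241.4 190.2] ev [ 1.9 11.5] world deg 82.7
top slot mid [178.5 185.5] ev [0.8 5.4] world deg 86.0
top slot mid [178.6 185.6] ev [1.  8.8] world deg 84.9
top slot mid [178.8 185.8] ev [1.9 9.3] world deg 79.9
top slot mid [179.2 185.8] ev [ 2.5 13.2] world deg 83.1
tin 8.7
spoon 7.6
mush1 8.6
mush2 58.8
jar 8.0
mill 6.0
mug 8.5
```

Run:
```python
from h import *
t=cv2.imread("pics/t14.png")[:,:,::-1].astype(float); t12=cv2.imread("pics/t12.png")[:,:,::-1].astype(float); a=cv2.imread("pics/top0.png")[:,:,::-1].astype(float)
print("mush2 at t12",np.abs(a-t12).max(2)[237:255,342:360].mean())
for nm,im in (("t14",t),("t12",t12)):
  g=im.mean(2)
  for n,cx,cy in (("R",241.15,190.1),("L",178.6,185.7)):
    xs=np.arange(int(cx)-5,int(cx)+6); c=[]
    for x in xs:
        ys=np.arange(int(cy)-3,int(cy)+5); v=g[ys,x]; w=np.clip(np.sort(v)[-4:].mean()*.92-v,0,None); c.append((w*ys).sum()/w.sum())
    p=np.polyfit(xs,c,1); res=np.std(np.polyval(p,xs)-c)
    d=onz("top",(cx-5,np.polyval(p,cx-5)),.076)-onz("top",(cx+5,np.polyval(p,cx+5)),.076)
    print(nm,n,"deg",round(np.degrees(np.arctan2(d[1],d[0])),2),"res",round(res,2))
# cover's rear edge by rows of bright pixels
```

```text
mush2 at t12 6.648148148148148
t14 R deg 81.97 res 0.09
t14 L deg 84.92 res 0.12
t12 R deg 81.99 res 0.1
t12 L deg 84.78 res 0.06
```

```bash
python3 -c "
from workcell import *
print(job_done())"
```

```text
the job is handed in; nothing more can be done
None
```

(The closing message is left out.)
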